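# Put the mixed-up crock lids back on their own pickling crocks

## Robot

A 6-joint arm with a two-finger parallel gripper is mounted at the origin on the work surface. World frame = base frame: x ahead of the robot, y to its left, z up, the work surface at z = 0. Lengths are in mm, angles in rad, forces in N, time in s.
With the tool pointing down it reaches from about 250 to 800 mm from the base axis. Payload 8.5 kg.
Tool frame: the origin (TCP) lies midway between the tips of the shut fingers; the grasp point (between the pads) lies 19 mm behind it (grasp_offset is the distance from the TCP to the grasp point, in mm); y points along the fingers, x is the direction in which the jaws open and shut, and the axes are right-handed (so a half turn about y gives the same grasp; the last joint's range is limited). The gripper opens to 85 mm and grips with 20 to 120 N. Pads are 22 mm wide; open, the fingers measure 114 mm over their backs; the gripper's body (76 mm by 85 mm) begins 54 mm behind the grasp point. The pads swing forward as they close: fully open they stand 13 mm farther back than shut.
Start: joints at [1.288, 0.238, -0.013, 1.319, 0, 1.571], TCP at [146.484, 504.102, 210.076] pointing down, gripper open.
Joint ranges: [-2.66, 2.66], [-1.03, 1.9], [-1.14, 1.46], [-1.82, 2.27], [-1.45, 1.34], [-3.14, 3.14]. Speed limits (rad/s): [2.22, 2.22, 2.79, 3.14, 3.14, 3.14].

## Interface

Orientations are given as [roll, pitch, yaw] about the fixed x, y, z axes, in that order (R = Rz(yaw) Ry(pitch) Rx(roll)).
In Python, from workcell import * gives the robot as it stands.
- The arm moves only by the tool drive_tool, never from a script. Its argument "targets" is a list of rows, each an object of numbers: "wx", "wy", "wz": the turn, a rotation vector about the tool's x, y, z in degrees; "tx", "ty", "tz": the shift along the tool's x, y, z in m; "gripper": the closure, from 0 (fully open) to 1 (shut). A call has 1 to 20 rows; each row is the pose to reach, as a shift and turn from the pose commanded when the call began, along the tool's axes at that moment; what a row does not reach only later rows make up. A row lasts 1/12 s, in which the tool goes at most 41.7 mm and 7.16 degrees, less where a joint would pass 70% of its speed; a pose out of reach is approached as far as the arm can. A call with a gripper value outside its range is refused whole. The fingers move at their own pace and stop on an object; "force" is the grip in N (left out, the last holds). Time passes only in rows, so rows that repeat a pose let the fingers close. It gives the time, the measured TCP pose, the force and the opening at its end, in the units of the state.
- get_state(): the state, without advancing time (a new reading comes with each control period).
- read_camera(name): name is "scene" or "top" or "wrist"; returns a dict with "image" (420x560x3 uint8, red, green, blue), "fx", "fy", "cx", "cy" (pixels), "rvec" (rotation vector, rad) and "tvec" (3), from world to camera coordinates, as OpenCV has them; the wrist camera has in their place "hand_eye" (4x4, takes a point from camera to tool coordinates, whose origin is the TCP and whose axes are the tool frame's). Camera axes: x right, y down, z forward; pixel columns grow to the right and rows downward; lengths in mm; the calibration is good to about 2 mm. A picture is of the moment at which its call begins: read the wrist's pose just before it. There is no depth.
- finish_job(): hands the job in, once; it reports no verdict.
The state is a dict: "clock": time; "joint_pos": joint angles; "dq": joint speeds; "effort": joint torques, N m; "tool_pos": TCP position; "tcp_rot": TCP orientation; "force": force on the tool from outside, world axes, zero at the start; "ft_torque": the same for the moment, N m; "grip_width": opening from 0.0 (shut) to 1.0 (fully open).
Only numpy, scipy, OpenCV 4.12 (cv2) and the standard library are available. Lean on these libraries where they do the work, as an engineer would, in place of code of your own. Each camera call takes 0.05 s, during which the arm holds its last target.

## Task

The lids of the three pickling crocks have been mixed up: put each lid back on the crock of its own colour, seated fully in the mouth and let go. Use the middle of the clean white plate to set a lid aside on the way; lids stay right way up and never go on the bare counter. The stoneware chips, so set every lid down gently rather than dropping it, and leave the crocks, the pickle jar, the salt can and the mixing bowl standing where they are.

Things in the scene. Friction and masses are not known exactly. Their poses are not given: they have to be found in the camera images.
- lid_red: loose brick red stoneware lid, 0.25 kg, at the start on a crock of another colour: round flange 103 mm across, 8 mm thick; under it a plug 14 mm deep, tapering from 88 mm across to 72 mm at its foot; on top a round knob 28 mm across, 30 mm tall, to lift it by. Origin: on the axis at the foot of the plug (lowest point), z up; flange top at z = 22 mm, knob top at 52 mm. Yaw has no meaning.
- lid_blue: loose dark blue stoneware lid, 0.25 kg, at the start on a crock of another colour: round flange 103 mm across, 8 mm thick; under it a plug 14 mm deep, tapering from 88 mm across to 72 mm at its foot; on top a round knob 28 mm across, 30 mm tall, to lift it by. Origin: on the axis at the foot of the plug (lowest point), z up; flange top at z = 22 mm, knob top at 52 mm. Yaw has no meaning.
- lid_yellow: loose mustard yellow stoneware lid, 0.25 kg, at the start on a crock of another colour: round flange 103 mm across, 8 mm thick; under it a plug 14 mm deep, tapering from 88 mm across to 72 mm at its foot; on top a round knob 28 mm across, 30 mm tall, to lift it by. Origin: on the axis at the foot of the plug (lowest point), z up; flange top at z = 22 mm, knob top at 52 mm. Yaw has no meaning.
- crock_red: brick red stoneware pickling crock, loose, 1.6 kg, 132 mm across, 120 mm tall, round mouth 92 mm wide inside, 108 mm over the rim. Origin: centre of the underside, z up. A lid is seated with its plug in the mouth and its flange on the rim: lid's origin 106 mm above the crock's, same axis (2 mm play). The plug centres itself if let go up to 6 mm off.
- crock_blue: dark blue stoneware pickling crock, loose, 1.6 kg, 132 mm across, 120 mm tall, round mouth 92 mm wide inside, 108 mm over the rim. Origin: centre of the underside, z up. A lid is seated with its plug in the mouth and its flange on the rim: lid's origin 106 mm above the crock's, same axis (2 mm play). The plug centres itself if let go up to 6 mm off.
- crock_yellow: mustard yellow stoneware pickling crock, loose, 1.6 kg, 132 mm across, 120 mm tall, round mouth 92 mm wide inside, 108 mm over the rim. Origin: centre of the underside, z up. A lid is seated with its plug in the mouth and its flange on the rim: lid's origin 106 mm above the crock's, same axis (2 mm play). The plug centres itself if let go up to 6 mm off.
- plate: clean white plate, loose, 0.45 kg, 170 mm across, flat eating surface 124 mm across and 10 mm above its underside, rim 18 mm high. Origin: centre of the underside, z up. Empty at the start; a lid rests on it standing on the foot of its plug (lid's origin 10 mm above the plate's).
- pickle_jar: bystander: glass jar of pickles with a metal lid, 84 mm across, 144 mm tall. Origin: centre of the underside.
- salt_can: bystander: navy cardboard can of salt with a white band and metal top, 76 mm across, 135 mm tall. Origin: centre of the underside.
- mixing_bowl: bystander: empty stainless steel mixing bowl, 184 mm across the rim, 65 mm tall. Origin: centre of the underside.
Things that resemble listed ones, but are neither listed nor needed, are in the scene too. Of the things shaped like the lid_yellow, the yellow one is meant.

How it is judged (in metres and radians):
On the way:
1. a lid has been set aside on the middle of the white plate, right way up, and let go (((horizontal distance between lid_red and plate below 0.04 m and z of lid_red in the frame of plate below 0.016 m and angle between lid_red's own z axis and vertical below 0.15 rad and contact force between the fingers and lid_red below 0.1 N and linear speed of lid_red below 0.03 m/s) or (horizontal distance between lid_blue and plate below 0.04 m and z of lid_blue in the frame of plate below 0.016 m and angle between lid_blue's own z axis and vertical below 0.15 rad and contact force between the fingers and lid_blue below 0.1 N and linear speed of lid_blue below 0.03 m/s) or (horizontal distance between lid_yellow and plate below 0.04 m and z of lid_yellow in the frame of plate below 0.016 m and angle between lid_yellow's own z axis and vertical below 0.15 rad and contact force between the fingers and lid_yellow below 0.1 N and linear speed of lid_yellow below 0.03 m/s))), for 0.2 s.
At the end, for the whole second after the job is handed in: Each lid sits in the mouth of the crock of its own colour: centred within 8 mm, flange down on the rim (lid's origin 100 to 110 mm above the crock's), level within 0.08 rad, released and at rest; the crocks stand upright (horizontal distance between lid_red and crock_red below 0.008 m and z of lid_red in the frame of crock_red between 0.1 and 0.11 m and angle between each of lid_red, lid_blue, lid_yellow's own z axis and vertical below 0.08 rad and linear speed of each of lid_red, lid_blue, lid_yellow below 0.02 m/s and angle between each of crock_red, crock_blue, crock_yellow's own z axis and vertical below 0.05 rad and horizontal distance between lid_blue and crock_blue below 0.008 m and z of lid_blue in the frame of crock_blue between 0.1 and 0.11 m and horizontal distance between lid_yellow and crock_yellow below 0.008 m and z of lid_yellow in the frame of crock_yellow between 0.1 and 0.11 m); the robot touches nothing.
It fails at once if a lid was put or dropped on the bare counter (below 25 mm and more than 80 mm from the plate's centre) ((height (world z) of lid_red below 0.025 m and horizontal distance between lid_red and plate above 0.08 m) or (height (world z) of lid_blue below 0.025 m and horizontal distance between lid_blue and plate above 0.08 m) or (height (world z) of lid_yellow below 0.025 m and horizontal distance between lid_yellow and plate above 0.08 m)).
It fails at once if a lid was tipped over (more than 1 rad) (angle between any of lid_red, lid_blue, lid_yellow's own z axis and vertical above 1 rad).
It fails at once if a lid was dropped (falling free faster than 0.7 m/s, about 25 mm) ((contact force between the fingers and lid_red below 0.05 N and linear speed of lid_red above 0.7 m/s) or (contact force between the fingers and lid_blue below 0.05 N and linear speed of lid_blue above 0.7 m/s) or (contact force between the fingers and lid_yellow below 0.05 N and linear speed of lid_yellow above 0.7 m/s)).
It fails at once if a crock was pushed more than 25 mm or tipped (distance of any of crock_red, crock_blue, crock_yellow from where it was at the start of the episode above 0.025 m or angle between any of crock_red, crock_blue, crock_yellow's own z axis and vertical above 0.25 rad).
It fails at once if the pickle jar, the salt can or the mixing bowl was moved more than 20 mm or tipped (distance of any of pickle_jar, salt_can, mixing_bowl from where it was at the start of the episode above 0.02 m or angle between any of pickle_jar, salt_can, mixing_bowl's own z axis and vertical above 0.25 rad).
It also fails if it takes over 106 s, if anything falls off the work surface, if the arm or the gripper's body presses on something with over 40 N, if the wrist force passes 120 N, or if a joint passes its speed limit or range.

## Working session

There is one attempt and no reset: what is moved stays moved. The work goes in short steps, Python scripts to look and compute and a tool call to move; the robot and the scene stay as the last step left them, time stands still between calls to the robot, and variables do not carry over. Pictures are saved under pics/ and viewed, and the job is handed in when it is done.

Besides the shell and the picture viewer there is one more tool, called after "Emit:" as name([rows], argument=value, ...), one row to a line, values as JSON. drive_tool: Moves the arm, as the interface text tells. Its arguments: {"type":"object","properties":{"targets":{"type":"array"},"force":{"type":"number"}},"required":["targets"]}

```bash
mkdir -p pics
python3 - <<'E'
from workcell import *
import cv2
s=get_state();print({k:s[k] for k in('clock','joint_pos','tool_pos','tcp_rot','force','grip_width')})
for n in('scene','top','wrist'):
    c=read_camera(n);cv2.imwrite(f'pics/{n}0.png',c['image'][:,:,::-1])
    print(n,{k:v for k,v in c.items() if k!='image'})
E
```

```text
{'clock': 0.0, 'joint_pos': array([ 1.28800753e+00,  2.38786733e-01, -1.42339464e-02,  1.31921109e+00,
        2.56336227e-05,  1.57082879e+00]), 'tool_pos': array([146.36224687, 503.72683181, 209.48243662]), 'tcp_rot': array([-1.57077074e+00,  1.43544509e-03,  1.28797507e+00]), 'force': array([ 0.13709027, -0.90575671,  0.39963423]), 'grip_width': 1.0017293774649507}
scene {'fx': 389.2677520938012, 'fy': 389.2677520938012, 'cx': 276.2920756369607, 'cy': 210.87866748196163, 'rvec': array([ 1.15966608,  2.30540793, -1.03509294]), 'tvec': array([ 351.77903549, -211.50415962, 1430.28144806])}
top {'fx': 449.52379402289193, 'fy': 449.52379402289193, 'cx': 278.64232785530146, 'cy': 209.53589172984536, 'rvec': array([ 2.19501687, -2.17815818,  0.07380898]), 'tvec': array([  -4.97474447,  554.62507348, 1112.18640705])}
wrist {'fx': 311.4954643612838, 'fy': 311.4954643612838, 'cx': 281.01504835585706, 'cy': 208.0262766961131, 'hand_eye': array([[ 9.99999995e-01, -6.55484913e-05, -8.08754908e-05,
        -1.34682425e+00],
       [ 5.64664071e-05, -3.11139973e-01,  9.50364096e-01,
        -1.63252391e+02],
       [-8.74585307e-05, -9.50364095e-01, -3.11139967e-01,
         7.96761637e+01],
       [ 0.00000000e+00,  0.00000000e+00,  0.00000000e+00,
         1.00000000e+00]])}
```

View pics/scene0.png

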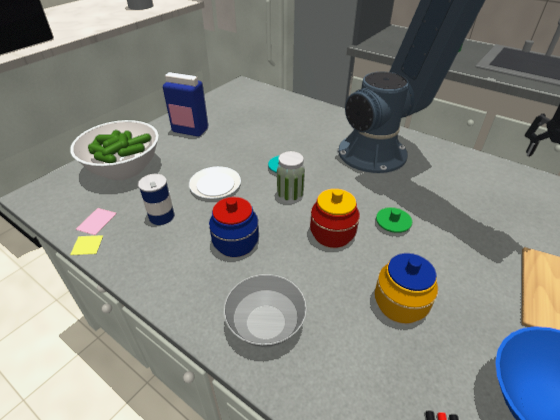

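View pics/top0.png

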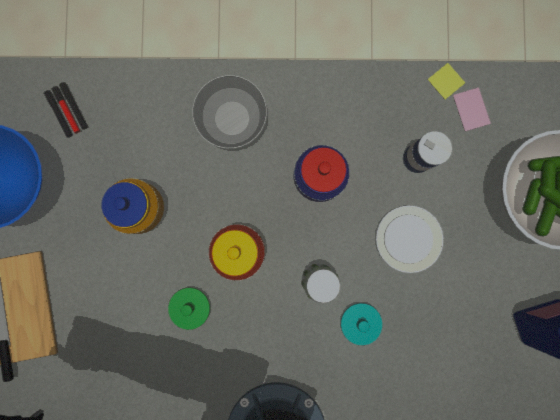

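View pics/wrist0.png

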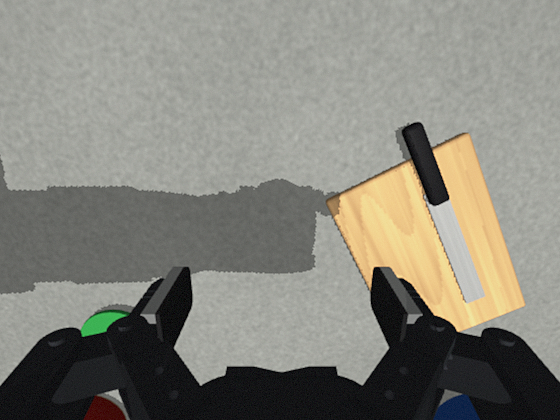

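The top view shows the red lid on the blue crock at (322,172), the blue lid on the yellow crock at (130,205), and the yellow lid on the red crock at (237,251). The empty plate is at (409,239), the jar at (323,283) and the can at (430,150). The green and teal lids are decoys. The scene view agrees with this. Next I'll fit the lid and plate models to both fixed cameras.

```bash
cat > h.py <<'E'
from workcell import *
import cv2, numpy as np
from scipy.optimize import minimize
from scipy.spatial.transform import Rotation as Ro
HUE={'red':((0,7),(173,180)),'yellow':((18,32),),'blue':((105,128),)}
def circ(x,y,z,r,n=60):
    a=np.linspace(0,2*np.pi,n,endpoint=False);return np.c_[x+r*np.cos(a),y+r*np.sin(a),np.full(n,z)]
def proj(c,P):
    K=np.array([[c['fx'],0,c['cx']],[0,c['fy'],c['cy']],[0,0,1.]])
    return cv2.projectPoints(np.asarray(P,float),c['rvec'],c['tvec'],K,None)[0][:,0]
def ray(c,uv,z):
    R=cv2.Rodrigues(c['rvec'])[0];o=-R.T@c['tvec']
    d=R.T@np.array([(uv[0]-c['cx'])/c['fx'],(uv[1]-c['cy'])/c['fy'],1]);return (o+d*(z-o[2])/d[2])
def cmask(im,col,smin=150,vmin=60):
    h=cv2.cvtColor(im,cv2.COLOR_RGB2HSV);m=np.zeros(h.shape[:2],np.uint8)
    for a,b in HUE[col]: m|=cv2.inRange(h,(a,smin,vmin),(b,255,255))
    return m
def near(m,uv,rad=45):
    n,l,st,ce=cv2.connectedComponentsWithStats(m)
    i=max((i for i in range(1,n) if np.hypot(*(ce[i]-uv))<rad),key=lambda i:st[i,4]);return (l==i).astype(np.uint8),ce[i],st[i,4]
def fit(c,m,parts,x0):
    S=4
    M=cv2.resize(m,None,fx=S,fy=S,interpolation=cv2.INTER_NEAREST)
    def f(p):
        I=np.zeros_like(M)
        for prt in parts:
            P=np.vstack([circ(p[0],p[1],z,r) for z,r in prt])
            q=(proj(c,P)+.5)*S-.5
            cv2.fillConvexPoly(I,cv2.convexHull(np.round(q).astype(np.int32)),1)
        return 1-(I&M).sum()/max((I|M).sum(),1)
    r=minimize(f,x0,method='Nelder-Mead',options=dict(initial_simplex=[x0,np.add(x0,(8,0)),np.add(x0,(0,8))],xatol=.1,fatol=1e-5))
    return r.x,r.fun
def lidparts(z0): return [[(z0+14,51.5),(z0+22,51.5)],[(z0+22,14),(z0+52,14)]]
def show(name):
    c=read_camera(name);return c
E
python3 - <<'E'
from h import *
T=read_camera('top');S=read_camera('scene')
px={'red':((322,172),(232,210)),'blue':((127,205),(412,270)),'yellow':((236,251),(337,205))}
for col,(a,b) in px.items():
    for c,uv,n in((T,a,'top'),(S,b,'scene')):
        m=cmask(c['image'],col)
        k=np.zeros_like(m)
        cv2.circle(k,uv,38 if n=='top' else 40,1,-1)
        m,ce,ar=near((m>0).astype(np.uint8)*k,uv)
        x0=ray(c,ce,128)[:2]
        # knob top pixel
        print(col,n,'area',ar,fit(c,m,lidparts(106),x0))
# plate
h=cv2.cvtColor(T['image'],cv2.COLOR_RGB2HSV)
m=cv2.inRange(h,(0,0,170),(180,45,255));m,ce,ar=near(m,(409,239));print('plate',ar,ce,fit(T,m,[[(10,50),(18,85)]],ray(T,ce,18)[:2]))
for n,uv,z in(('jar',(323,287),144),('can',(436,149),135),('bowl',(230,112),65),('green',(189,307),14),('teal',(361,324),14)): print(n,ray(T,uv,z).round())
E
```

```text
red top area 1519 (array([ 641.01943069, -102.24832975]), np.float64(0.056890061702045136))
red scene area 831 (array([ 636.37631793, -107.83640377]), np.float64(0.08823327615780441))
blue top area 1363 (array([557.71179702, 351.68342483]), np.float64(0.17894657580663376))
blue scene area 1316 (array([552.14435768, 348.9304653 ]), np.float64(0.10281768191312501))
yellow top area 1618 (array([449.4508945 ,  98.76434548]), np.float64(0.029901205814958143))
yellow scene area 795 (array([445.11975165,  94.28163415]), np.float64(0.07351012676672009))
plate 1101 [407.96548592 238.13351499] (array([ 508.16158605, -328.84630753]), np.float64(0.6956671964618892))
jar [ 375. -100.  144.]
can [ 688. -358.  135.]
bowl [790. 120.  65.]
green [310. 221.  14.]
teal [ 272. -207.   14.]
```

Run:
```python
from h import *
T=read_camera('top');S=read_camera('scene')
def ov(c,cs,uv,r=40):
    im=cv2.resize(c['image'],None,fx=5,fy=5,interpolation=cv2.INTER_NEAREST)
    for (x,y),col in cs:
        for z,rr in((120,51.5),(128,51.5),(158,14),(128,14)):
            q=(proj(c,circ(x,y,z,rr))+.5)*5-.5
            cv2.polylines(im,[np.round(q).astype(np.int32)],True,(255,255,255),1)
    return im[(uv[1]-r)*5:(uv[1]+r)*5,(uv[0]-r)*5:(uv[0]+r)*5]
a=[]
for uvT,uvS,p in(((322,172),(232,210),(639,-105)),((127,205),(410,270),(555,350)),((236,251),(337,205),(447,96.5))):
    a.append(np.vstack([ov(T,[(p,0)],uvT,26),ov(S,[(p,0)],uvS,26)]))
cv2.imwrite('pics/ov.png',np.hstack(a)[:,:,::-1])
h=cv2.cvtColor(T['image'],cv2.COLOR_RGB2HSV);print(h[239,405],h[225,385],h[268,409],h[239,437])
```

```text
[ 90   8 169] [ 45  12 167] [ 35  18 166] [ 37  20 166]
```

View pics/ov.png

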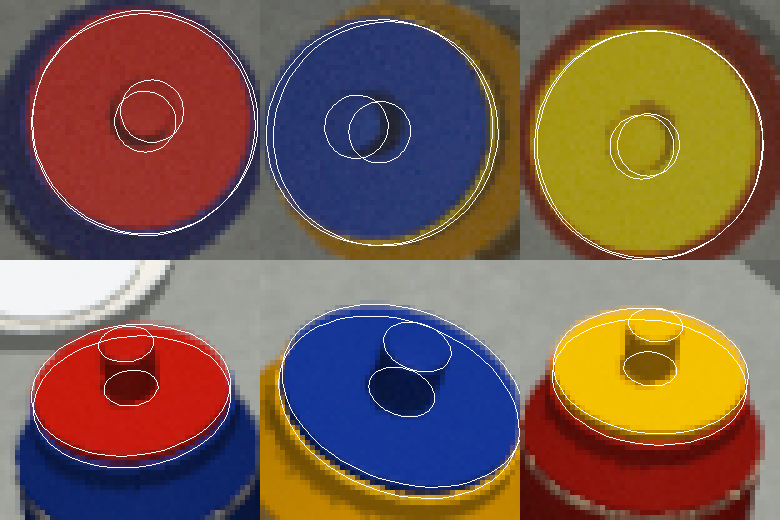

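The overlay shows both views agreeing on each lid to about 2 px, and the averages look good. I'll refine with the wrist camera on the way: first turn to yaw 0 and move over the blue lid.

```bash
cat >> h.py <<'E'
def plan(cmd,yaw,tgt,yaw2=None):
    x=np.array([np.cos(yaw),np.sin(yaw),0]);z=np.array([-np.sin(yaw),np.cos(yaw),0])
    d=np.subtract(tgt,cmd);return dict(tx=round(d@x/1000,4),ty=round(-d[2]/1000,4),tz=round(d@z/1000,4),wy=None if yaw2 is None else round(-np.degrees(yaw2-yaw),2))
E
python3 - <<'E'
from h import *
print(plan((146.484,504.102,210.076),1.288,(555,350,240),0))
T=read_camera('top')
h=cv2.cvtColor(T['image'],cv2.COLOR_RGB2HSV)
m=cv2.inRange(h,(0,0,145),(180,45,255));k=np.zeros_like(m);cv2.circle(k,(409,239),42,255,-1)
m,ce,ar=near(m&k,(409,239));print('plate',ar,ce,fit(T,m,[[(10,50),(18,85)]],ray(T,ce,18)[:2]))
S=read_camera('scene')
h=cv2.cvtColor(S['image'],cv2.COLOR_RGB2HSV)
m=cv2.inRange(h,(0,0,170),(180,60,255));k=np.zeros_like(m);cv2.circle(k,(215,184),32,255,-1)
m,ce,ar=near(m&k,(215,184));print('plate',ar,ce,fit(S,m,[[(10,50),(18,85)]],ray(S,ce,18)[:2]))
E
```

```text
{'tx': np.float64(-0.034), 'ty': np.float64(-0.0299), 'tz': np.float64(-0.4353), 'wy': np.float64(73.8)}
plate 3463 [409.646838  238.7727404] (array([ 484.19295135, -329.12209021]), np.float64(0.04749952723959494))
plate 1323 [214.32048375 181.6031746 ] (array([ 479.96127381, -334.79557006]), np.float64(0.0321532812352886))
```

Emit:
drive_tool([
  {"tx":-0.003,"ty":-0.0299,"tz":-0.035,"wy":6},
  {"tx":-0.006,"ty":-0.0299,"tz":-0.07,"wy":12},
  {"tx":-0.009,"ty":-0.0299,"tz":-0.105,"wy":18},
  {"tx":-0.012,"ty":-0.0299,"tz":-0.14,"wy":24},
  {"tx":-0.015,"ty":-0.0299,"tz":-0.175,"wy":30},
  {"tx":-0.018,"ty":-0.0299,"tz":-0.21,"wy":36},
  {"tx":-0.021,"ty":-0.0299,"tz":-0.245,"wy":42},
  {"tx":-0.024,"ty":-0.0299,"tz":-0.28,"wy":48},
  {"tx":-0.027,"ty":-0.0299,"tz":-0.315,"wy":54},
  {"tx":-0.03,"ty":-0.0299,"tz":-0.35,"wy":60},
  {"tx":-0.032,"ty":-0.0299,"tz":-0.385,"wy":66},
  {"tx":-0.034,"ty":-0.0299,"tz":-0.42,"wy":70},
  {"tx":-0.034,"ty":-0.0299,"tz":-0.4353,"wy":73.8},
  {"tx":-0.034,"ty":-0.0299,"tz":-0.4353,"wy":73.8},
  {"tx":-0.034,"ty":-0.0299,"tz":-0.4353,"wy":73.8},
  {"tx":-0.034,"ty":-0.0299,"tz":-0.4353,"wy":73.8},
])

```text
invalid input at $.targets[0]: expected keys wx, wy, wz, tx, ty, tz, gripper
```

Emit:
drive_tool([
  {"wx":0,"wz":0,"gripper":0,"tx":-0.003,"ty":-0.0299,"tz":-0.035,"wy":6},
  {"wx":0,"wz":0,"gripper":0,"tx":-0.006,"ty":-0.0299,"tz":-0.07,"wy":12},
  {"wx":0,"wz":0,"gripper":0,"tx":-0.009,"ty":-0.0299,"tz":-0.105,"wy":18},
  {"wx":0,"wz":0,"gripper":0,"tx":-0.012,"ty":-0.0299,"tz":-0.14,"wy":24},
  {"wx":0,"wz":0,"gripper":0,"tx":-0.015,"ty":-0.0299,"tz":-0.175,"wy":30},
  {"wx":0,"wz":0,"gripper":0,"tx":-0.018,"ty":-0.0299,"tz":-0.21,"wy":36},
  {"wx":0,"wz":0,"gripper":0,"tx":-0.021,"ty":-0.0299,"tz":-0.245,"wy":42},
  {"wx":0,"wz":0,"gripper":0,"tx":-0.024,"ty":-0.0299,"tz":-0.28,"wy":48},
  {"wx":0,"wz":0,"gripper":0,"tx":-0.027,"ty":-0.0299,"tz":-0.315,"wy":54},
  {"wx":0,"wz":0,"gripper":0,"tx":-0.03,"ty":-0.0299,"tz":-0.35,"wy":60},
  {"wx":0,"wz":0,"gripper":0,"tx":-0.032,"ty":-0.0299,"tz":-0.385,"wy":66},
  {"wx":0,"wz":0,"gripper":0,"tx":-0.034,"ty":-0.0299,"tz":-0.42,"wy":70},
  {"wx":0,"wz":0,"gripper":0,"tx":-0.034,"ty":-0.0299,"tz":-0.4353,"wy":73.8},
  {"wx":0,"wz":0,"gripper":0,"tx":-0.034,"ty":-0.0299,"tz":-0.4353,"wy":73.8},
  {"wx":0,"wz":0,"gripper":0,"tx":-0.034,"ty":-0.0299,"tz":-0.4353,"wy":73.8},
  {"wx":0,"wz":0,"gripper":0,"tx":-0.034,"ty":-0.0299,"tz":-0.4353,"wy":73.8},
])

```text
clock: 1.78
tool_pos: [554.4, 350.1, 239.8]
tcp_rot: [-1.571, 0.001, 0.001]
force: [-0.0, -0.7, 0.2]
grip_width: 1.002
```

```bash
cat >> h.py <<'E'
def wrist():
    s=get_state();c=dict(read_camera('wrist'))
    Rt=Ro.from_euler('xyz',s['tcp_rot']).as_matrix()
    H=c['hand_eye'];Rw=Rt@H[:3,:3];tw=Rt@H[:3,3]+s['tool_pos']
    c['rvec']=cv2.Rodrigues(Rw.T)[0].ravel();c['tvec']=-Rw.T@tw
    return c
def wlid(col,p,z0=106,name=None,smin=150,vmin=60):
    c=wrist();uv=proj(c,[[p[0],p[1],z0+30]])[0]
    m=(cmask(c['image'],col,smin,vmin)>0).astype(np.uint8)
    m=cv2.morphologyEx(m,cv2.MORPH_OPEN,np.ones((3,3)))
    m,ce,ar=near(m,uv,80)
    m=cv2.morphologyEx(m,cv2.MORPH_CLOSE,np.ones((15,15)))
    r,e=fit(c,m,lidparts(z0),np.array(p,float))
    im=c['image'].copy()
    for zz,rr in((z0+14,51.5),(z0+22,51.5),(z0+52,14),(z0+22,14)):
        cv2.polylines(im,[np.round(proj(c,circ(*r,zz,rr))).astype(np.int32)],True,(255,255,255),1)
    cn,_=cv2.findContours(m,cv2.RETR_EXTERNAL,cv2.CHAIN_APPROX_NONE);cv2.drawContours(im,cn,-1,(0,255,0),1)
    if name: cv2.imwrite(f'pics/{name}.png',im[:,:,::-1])
    print(col,r.round(1),'err',round(e,3),'area',ar);return r
E
python3 -c "
from h import *
wlid('blue',(555,350),name='w1')"
```

```text
blue [555. 349.] err 0.055 area 9015
```

View pics/w1.png

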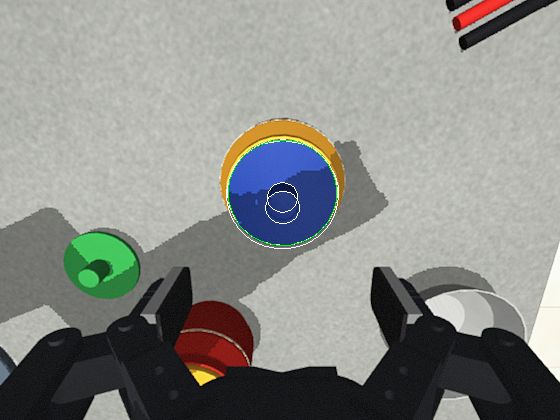

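The fit outlines the blue lid cleanly at image (283,193), giving (555,349) and confirming the averages. I'll descend and grip.

Emit:
drive_tool([
  {"wx":0,"wy":0,"wz":0,"tx":0,"ty":0.025,"tz":-0.001,"gripper":0},
  {"wx":0,"wy":0,"wz":0,"tx":0,"ty":0.055,"tz":-0.001,"gripper":0},
  {"wx":0,"wy":0,"wz":0,"tx":0,"ty":0.08,"tz":-0.001,"gripper":0},
  {"wx":0,"wy":0,"wz":0,"tx":0,"ty":0.098,"tz":-0.001,"gripper":0},
  {"wx":0,"wy":0,"wz":0,"tx":0,"ty":0.106,"tz":-0.001,"gripper":0},
  {"wx":0,"wy":0,"wz":0,"tx":0,"ty":0.106,"tz":-0.001,"gripper":0},
  {"wx":0,"wy":0,"wz":0,"tx":0,"ty":0.106,"tz":-0.001,"gripper":0.4},
  {"wx":0,"wy":0,"wz":0,"tx":0,"ty":0.106,"tz":-0.001,"gripper":0.5},
  {"wx":0,"wy":0,"wz":0,"tx":0,"ty":0.106,"tz":-0.001,"gripper":1},
  {"wx":0,"wy":0,"wz":0,"tx":0,"ty":0.106,"tz":-0.001,"gripper":1},
  {"wx":0,"wy":0,"wz":0,"tx":0,"ty":0.106,"tz":-0.001,"gripper":1},
  {"wx":0,"wy":0,"wz":0,"tx":0,"ty":0.106,"tz":-0.001,"gripper":1},
  {"wx":0,"wy":0,"wz":0,"tx":0,"ty":0.106,"tz":-0.001,"gripper":1},
  {"wx":0,"wy":0,"wz":0,"tx":0,"ty":0.106,"tz":-0.001,"gripper":1},
], force=40)

```text
clock: 3.0
tool_pos: [555.7, 349.6, 136.1]
tcp_rot: [-1.569, -0.002, -0.0]
force: [-1.9, 0.8, 11.0]
grip_width: -0.002
```

The gripper shut fully with 11 N upward on the tool, so the knob was missed. I'll look before doing anything else.

Run:
```python
from h import *
c=read_camera('wrist');cv2.imwrite('pics/w2.png',c['image'][:,:,::-1])
S=read_camera('scene');T=read_camera('top')
cv2.imwrite('pics/st2.png',np.hstack([cv2.resize(S['image'][180:350,330:500],None,fx=2.3,fy=2.3),cv2.resize(T['image'][120:290,50:220],None,fx=2.3,fy=2.3)])[:,:,::-1])
s=get_state();print(s['force'],s['tool_pos'],s['grip_width'])
```

```text
[-1.66628697  0.45058064 11.53013814] [555.66513319 349.56134727 136.13070206] -0.0020847595482725635
```

View pics/w2.png

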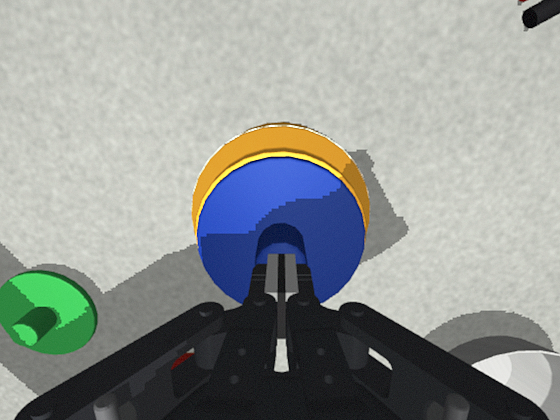

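View pics/st2.png

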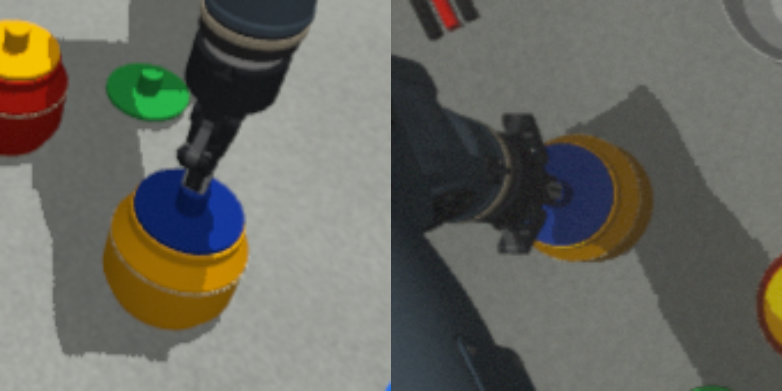

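Run:
```python
from h import *
c=wrist();S=read_camera('scene')
a=cv2.resize(c['image'][190:330,190:370],None,fx=4,fy=4,interpolation=cv2.INTER_CUBIC)
for z in (128,136,158):
    q=(proj(c,circ(555,349,z,14))-[190,190])*4;cv2.polylines(a,[np.round(q).astype(np.int32)],True,(255,255,255),1)
cv2.imwrite('pics/w3.png',a[:,:,::-1])
b=cv2.resize(S['image'][220:320,360:460],None,fx=6,fy=6,interpolation=cv2.INTER_CUBIC)
for z in (128,136,158):
    q=(proj(S,circ(555,349,z,14))-[360,220])*6;cv2.polylines(b,[np.round(q).astype(np.int32)],True,(255,255,255),1)
q=(proj(S,circ(555,349,128,51.5))-[360,220])*6;cv2.polylines(b,[np.round(q).astype(np.int32)],True,(255,255,255),1)
cv2.imwrite('pics/s3.png',b[:,:,::-1])
```

```text
(no output)
```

View pics/w3.png

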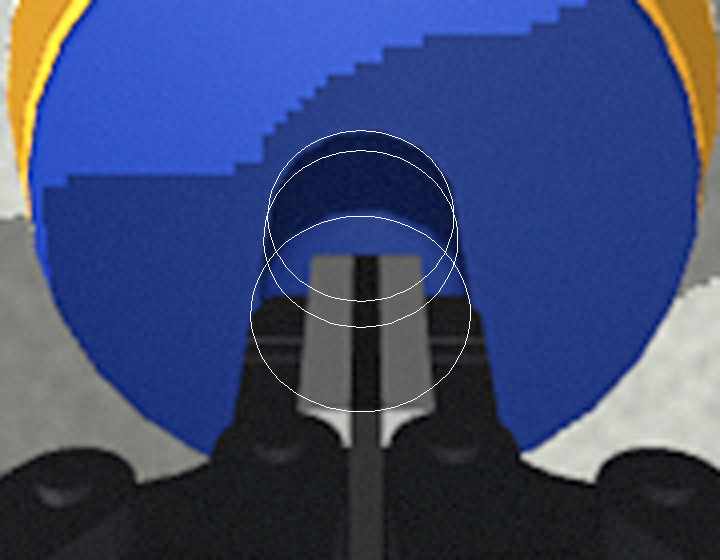

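View pics/s3.png

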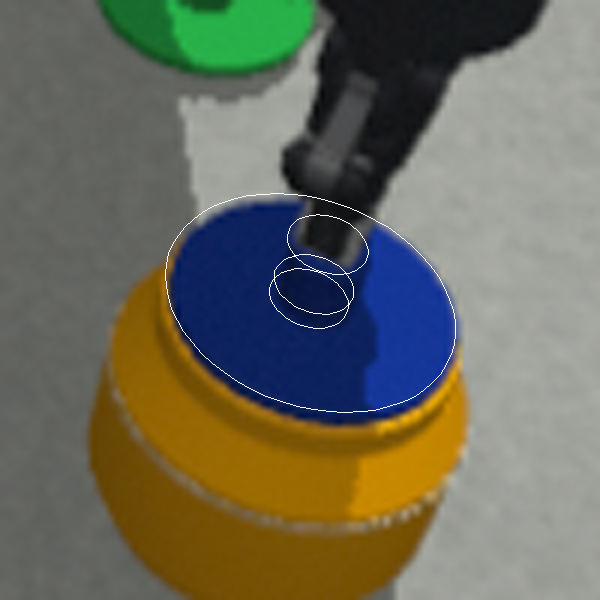

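The fingertips appear to sit on top of the knob, which the images put at z≈158, while the reported TCP is 136. I'll back off 40 mm and see where the shut tips really are relative to the reported TCP.

Emit:
drive_tool([
  {"wx":0,"wy":0,"wz":0,"tx":0,"ty":-0.01,"tz":0,"gripper":1},
  {"wx":0,"wy":0,"wz":0,"tx":0,"ty":-0.025,"tz":0,"gripper":1},
  {"wx":0,"wy":0,"wz":0,"tx":0,"ty":-0.04,"tz":0,"gripper":1},
  {"wx":0,"wy":0,"wz":0,"tx":0,"ty":-0.04,"tz":0,"gripper":1},
  {"wx":0,"wy":0,"wz":0,"tx":0,"ty":-0.04,"tz":0,"gripper":1},
])

```text
clock: 3.67
tool_pos: [555.6, 349.2, 175.0]
tcp_rot: [-1.57, -0.002, -0.0]
force: [-0.4, -0.1, -0.3]
grip_width: 0.005
```

Run:
```python
from h import *
s=get_state();print(s['force'],s['tool_pos'],s['grip_width']);p=s['tool_pos']
c=wrist();S=read_camera('scene');T=read_camera('top')
def mk(C,u,v,w,k):
    b=cv2.resize(C['image'][v:v+w,u:u+w],None,fx=k,fy=k,interpolation=cv2.INTER_CUBIC)
    for dz,col in((0,(255,0,0)),(19,(0,255,0)),(38,(255,0,255))):
        q=proj(C,[[p[0],p[1]-11,p[2]+dz],[p[0],p[1]+11,p[2]+dz]]);q=np.round((q-[u,v])*k).astype(int);cv2.line(b,tuple(map(int,q[0])),tuple(map(int,q[1])),col,2)
    for z,r in((158,14),(128,51.5)):
        q=(proj(C,circ(555,349,z,r))-[u,v])*k;cv2.polylines(b,[np.round(q).astype(np.int32)],True,(255,255,255),1)
    return b
cv2.imwrite('pics/s4.png',np.hstack([mk(S,370,190,100,4),mk(c,210,190,140,400/140)])[:,:,::-1])
```

```text
[-0.3649929  -0.10006046 -0.25594237] [555.58621161 349.24405323 174.97284127] 0.005314577035752572
```

View pics/s4.png

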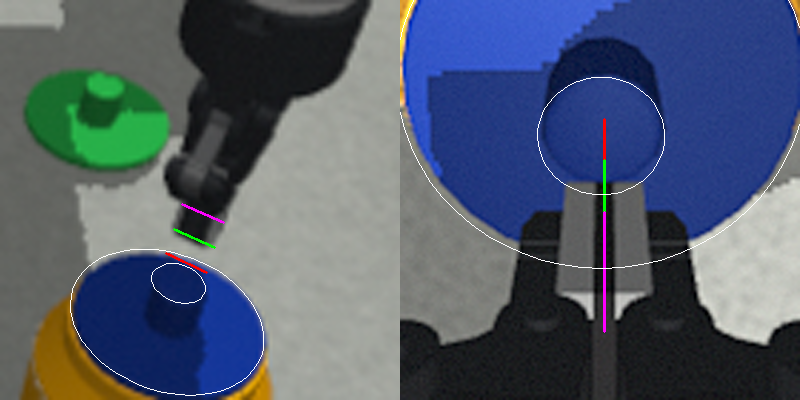

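With the gripper shut, the tips are about 20–22 mm behind the reported TCP. The green +19 mm mark is at the tips in the scene view, and the knob contact gave 158−136=22 mm. So I was too high, and I'll grip with the reported TCP at z≈110. The lid is undisturbed.

Emit:
drive_tool([
  {"wx":0,"wy":0,"wz":0,"tx":0,"ty":0,"tz":0,"gripper":0},
  {"wx":0,"wy":0,"wz":0,"tx":0,"ty":0,"tz":0,"gripper":0},
  {"wx":0,"wy":0,"wz":0,"tx":0,"ty":0,"tz":0,"gripper":0},
  {"wx":0,"wy":0,"wz":0,"tx":0,"ty":0,"tz":0,"gripper":0},
  {"wx":0,"wy":0,"wz":0,"tx":0,"ty":0,"tz":0,"gripper":0},
  {"wx":0,"wy":0,"wz":0,"tx":0,"ty":0,"tz":0,"gripper":0},
  {"wx":0,"wy":0,"wz":0,"tx":0,"ty":0.02,"tz":0,"gripper":0},
  {"wx":0,"wy":0,"wz":0,"tx":0,"ty":0.04,"tz":0,"gripper":0},
  {"wx":0,"wy":0,"wz":0,"tx":0,"ty":0.055,"tz":0,"gripper":0},
  {"wx":0,"wy":0,"wz":0,"tx":0,"ty":0.064,"tz":0,"gripper":0},
  {"wx":0,"wy":0,"wz":0,"tx":0,"ty":0.064,"tz":0,"gripper":0},
  {"wx":0,"wy":0,"wz":0,"tx":0,"ty":0.064,"tz":0,"gripper":0},
], force=40)

```text
clock: 4.82
tool_pos: [555.0, 349.0, 110.1]
tcp_rot: [-1.571, 0.0, -0.0]
force: [-0.0, -0.6, 0.5]
grip_width: 1.001
```

Emit:
drive_tool([
  {"wx":0,"wy":0,"wz":0,"tx":0,"ty":0,"tz":0,"gripper":0.3},
  {"wx":0,"wy":0,"wz":0,"tx":0,"ty":0,"tz":0,"gripper":0.5},
  {"wx":0,"wy":0,"wz":0,"tx":0,"ty":0,"tz":0,"gripper":0.6},
  {"wx":0,"wy":0,"wz":0,"tx":0,"ty":0,"tz":0,"gripper":0.8},
  {"wx":0,"wy":0,"wz":0,"tx":0,"ty":0,"tz":0,"gripper":1},
  {"wx":0,"wy":0,"wz":0,"tx":0,"ty":0,"tz":0,"gripper":1},
  {"wx":0,"wy":0,"wz":0,"tx":0,"ty":0,"tz":0,"gripper":1},
  {"wx":0,"wy":0,"wz":0,"tx":0,"ty":0,"tz":0,"gripper":1},
], force=40)

```text
clock: 5.48
tool_pos: [555.3, 349.1, 110.6]
tcp_rot: [-1.57, -0.001, -0.0]
force: [-0.0, 0.0, 5.4]
grip_width: 0.317
```

Gripped at 0.317, which is 27 mm and matches the knob. I'll lift straight up 100 mm.

Emit:
drive_tool([
  {"wx":0,"wy":0,"wz":0,"tx":0,"ty":-0.004,"tz":0,"gripper":1},
  {"wx":0,"wy":0,"wz":0,"tx":0,"ty":-0.01,"tz":0,"gripper":1},
  {"wx":0,"wy":0,"wz":0,"tx":0,"ty":-0.02,"tz":0,"gripper":1},
  {"wx":0,"wy":0,"wz":0,"tx":0,"ty":-0.04,"tz":0,"gripper":1},
  {"wx":0,"wy":0,"wz":0,"tx":0,"ty":-0.06,"tz":0,"gripper":1},
  {"wx":0,"wy":0,"wz":0,"tx":0,"ty":-0.08,"tz":0,"gripper":1},
  {"wx":0,"wy":0,"wz":0,"tx":0,"ty":-0.095,"tz":0,"gripper":1},
  {"wx":0,"wy":0,"wz":0,"tx":0,"ty":-0.1,"tz":0,"gripper":1},
  {"wx":0,"wy":0,"wz":0,"tx":0,"ty":-0.1,"tz":0,"gripper":1},
  {"wx":0,"wy":0,"wz":0,"tx":0,"ty":-0.1,"tz":0,"gripper":1},
])

```text
clock: 6.32
tool_pos: [554.9, 348.9, 209.6]
tcp_rot: [-1.571, 0.0, -0.0]
force: [-0.7, 0.4, -3.6]
grip_width: 0.314
```

Run:
```python
from h import *
s=get_state();print(s['clock'],s['force'],s['tool_pos'],s['grip_width'],s['joint_pos'])
S=read_camera('scene');T=read_camera('top');c=read_camera('wrist')
cv2.imwrite('pics/m5.png',np.hstack([cv2.resize(S['image'],(400,300)),cv2.resize(c['image'],(400,300))])[:,:,::-1])
cv2.imwrite('pics/m5t.png',T['image'][:,:,::-1])
```

```text
6.3167 [-0.67718788  0.37019653 -3.58339437] [554.88242    348.9153741  209.56938238] 0.31399587545038316 [ 5.61371902e-01  4.71002077e-01  3.35365172e-01  1.43562707e+00
 -7.55621578e-05  2.13219012e+00]
```

View pics/m5.png

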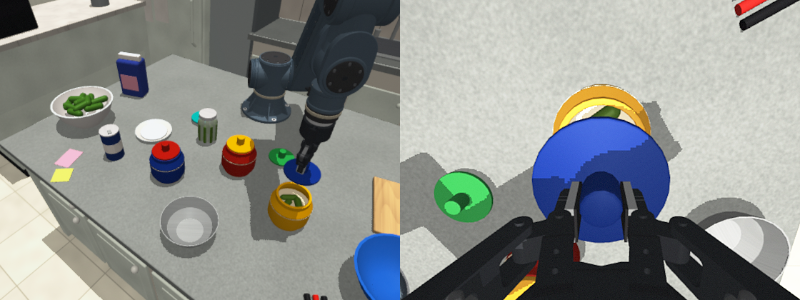

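View pics/m5t.png

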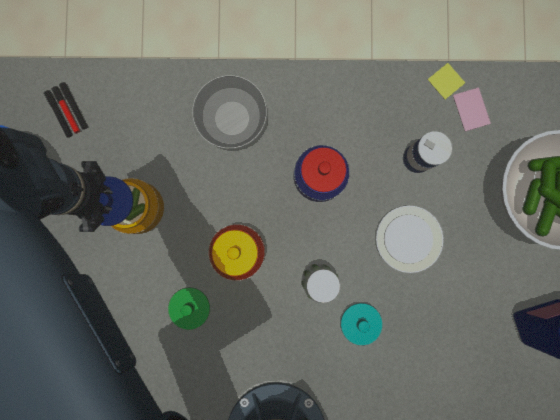

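The lid hangs level in the grip, and the yellow crock is open and hasn't moved. I'll carry the lid towards the plate, stopping short of it to check.

Emit:
drive_tool([
  {"wx":0,"wy":0,"wz":0,"tx":-0.001,"ty":-0.01,"tz":-0.008,"gripper":1},
  {"wx":0,"wy":0,"wz":0,"tx":-0.003,"ty":-0.02,"tz":-0.024,"gripper":1},
  {"wx":0,"wy":0,"wz":0,"tx":-0.005,"ty":-0.02,"tz":-0.048,"gripper":1},
  {"wx":0,"wy":0,"wz":0,"tx":-0.009,"ty":-0.02,"tz":-0.08,"gripper":1},
  {"wx":0,"wy":0,"wz":0,"tx":-0.012,"ty":-0.02,"tz":-0.115,"gripper":1},
  {"wx":0,"wy":0,"wz":0,"tx":-0.016,"ty":-0.02,"tz":-0.15,"gripper":1},
  {"wx":0,"wy":0,"wz":0,"tx":-0.02,"ty":-0.02,"tz":-0.185,"gripper":1},
  {"wx":0,"wy":0,"wz":0,"tx":-0.024,"ty":-0.02,"tz":-0.22,"gripper":1},
  {"wx":0,"wy":0,"wz":0,"tx":-0.027,"ty":-0.02,"tz":-0.255,"gripper":1},
  {"wx":0,"wy":0,"wz":0,"tx":-0.031,"ty":-0.02,"tz":-0.29,"gripper":1},
  {"wx":0,"wy":0,"wz":0,"tx":-0.035,"ty":-0.02,"tz":-0.325,"gripper":1},
  {"wx":0,"wy":0,"wz":0,"tx":-0.039,"ty":-0.02,"tz":-0.36,"gripper":1},
  {"wx":0,"wy":0,"wz":0,"tx":-0.042,"ty":-0.02,"tz":-0.395,"gripper":1},
  {"wx":0,"wy":0,"wz":0,"tx":-0.046,"ty":-0.02,"tz":-0.43,"gripper":1},
  {"wx":0,"wy":0,"wz":0,"tx":-0.05,"ty":-0.02,"tz":-0.465,"gripper":1},
  {"wx":0,"wy":0,"wz":0,"tx":-0.054,"ty":-0.02,"tz":-0.5,"gripper":1},
  {"wx":0,"wy":0,"wz":0,"tx":-0.057,"ty":-0.02,"tz":-0.535,"gripper":1},
  {"wx":0,"wy":0,"wz":0,"tx":-0.061,"ty":-0.02,"tz":-0.57,"gripper":1},
  {"wx":0,"wy":0,"wz":0,"tx":-0.065,"ty":-0.02,"tz":-0.605,"gripper":1},
  {"wx":0,"wy":0,"wz":0,"tx":-0.068,"ty":-0.02,"tz":-0.635,"gripper":1},
])

```text
clock: 8.13
tool_pos: [485.2, -288.9, 231.3]
tcp_rot: [-1.572, -0.001, -0.001]
force: [0.1, -0.3, -2.8]
grip_width: 0.313
```

Emit:
drive_tool([
  {"wx":0,"wy":0,"wz":0,"tx":-0.003,"ty":0,"tz":-0.025,"gripper":1},
  {"wx":0,"wy":0,"wz":0,"tx":-0.004,"ty":0,"tz":-0.04,"gripper":1},
  {"wx":0,"wy":0,"wz":0,"tx":-0.005,"ty":0,"tz":-0.046,"gripper":1},
  {"wx":0,"wy":0,"wz":0,"tx":-0.005,"ty":0,"tz":-0.046,"gripper":1},
  {"wx":0,"wy":0,"wz":0,"tx":-0.005,"ty":0,"tz":-0.046,"gripper":1},
  {"wx":0,"wy":0,"wz":0,"tx":-0.005,"ty":0,"tz":-0.046,"gripper":1},
])

```text
clock: 8.63
tool_pos: [481.9, -330.9, 230.4]
tcp_rot: [-1.571, -0.0, 0.001]
force: [-0.2, 0.7, -3.1]
grip_width: 0.308
```

Run:
```python
from h import *
s=get_state();print(s['clock'],s['force'],s['tool_pos'],s['grip_width'],s['joint_pos'])
c=wrist();cv2.imwrite('pics/w6.png',c['image'][:,:,::-1])
h=cv2.cvtColor(c['image'],cv2.COLOR_RGB2HSV);print(proj(c,[[482,-332,18]]))
# yellow crock mouth now open: measure rim in top later
T=read_camera('top');cv2.imwrite('pics/t6.png',T['image'][:,:,::-1])
```

```text
8.6333 [-0.17811236  0.69191602 -3.05092285] [ 481.94312684 -330.87308359  230.37025991] 0.3076930357497239 [-6.01747964e-01  3.37369835e-01  1.78327652e-01  1.41183224e+00
  2.01408730e-04  9.68152660e-01]
[[281.30307528 174.37697806]]
```

View pics/w6.png

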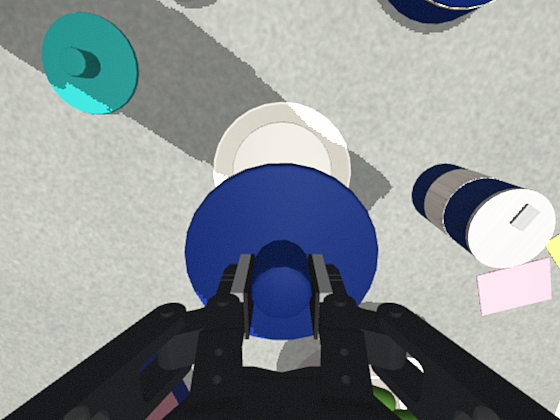

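View pics/t6.png

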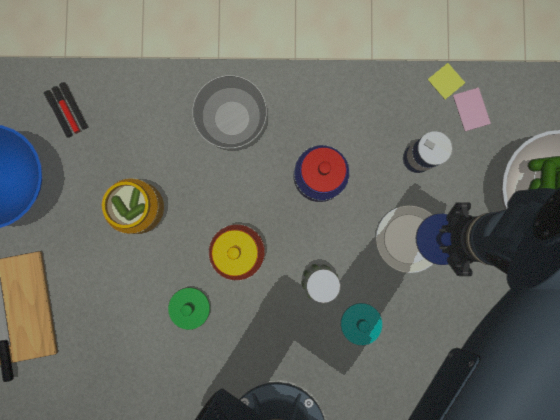

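The plate spans u 213–351 in the wrist view, centred at 282 against a predicted 281.3. I'll lower the lid.

Emit:
drive_tool([
  {"wx":0,"wy":0,"wz":0,"tx":0,"ty":0.012,"tz":0,"gripper":1},
  {"wx":0,"wy":0,"wz":0,"tx":0,"ty":0.035,"tz":0,"gripper":1},
  {"wx":0,"wy":0,"wz":0,"tx":0,"ty":0.06,"tz":0,"gripper":1},
  {"wx":0,"wy":0,"wz":0,"tx":0,"ty":0.085,"tz":0,"gripper":1},
  {"wx":0,"wy":0,"wz":0,"tx":0,"ty":0.11,"tz":0,"gripper":1},
  {"wx":0,"wy":0,"wz":0,"tx":0,"ty":0.135,"tz":0,"gripper":1},
  {"wx":0,"wy":0,"wz":0,"tx":0,"ty":0.16,"tz":0,"gripper":1},
  {"wx":0,"wy":0,"wz":0,"tx":0,"ty":0.18,"tz":0,"gripper":1},
  {"wx":0,"wy":0,"wz":0,"tx":0,"ty":0.195,"tz":0,"gripper":1},
  {"wx":0,"wy":0,"wz":0,"tx":0,"ty":0.203,"tz":0,"gripper":1},
  {"wx":0,"wy":0,"wz":0,"tx":0,"ty":0.207,"tz":0,"gripper":1},
  {"wx":0,"wy":0,"wz":0,"tx":0,"ty":0.209,"tz":0,"gripper":1},
  {"wx":0,"wy":0,"wz":0,"tx":0,"ty":0.211,"tz":0,"gripper":1},
  {"wx":0,"wy":0,"wz":0,"tx":0,"ty":0.211,"tz":0,"gripper":1},
  {"wx":0,"wy":0,"wz":0,"tx":0,"ty":0.211,"tz":0,"gripper":1},
])

```text
clock: 9.98
tool_pos: [482.4, -332.3, 19.9]
tcp_rot: [-1.572, -0.001, -0.0]
force: [0.0, -0.4, -2.0]
grip_width: 0.313
```

Emit:
drive_tool([
  {"wx":0,"wy":0,"wz":0,"tx":0,"ty":0.001,"tz":0,"gripper":1},
  {"wx":0,"wy":0,"wz":0,"tx":0,"ty":0.002,"tz":0,"gripper":1},
  {"wx":0,"wy":0,"wz":0,"tx":0,"ty":0.003,"tz":0,"gripper":1},
  {"wx":0,"wy":0,"wz":0,"tx":0,"ty":0.003,"tz":0,"gripper":1},
  {"wx":0,"wy":0,"wz":0,"tx":0,"ty":0.003,"tz":0,"gripper":1},
])

```text
clock: 10.4
tool_pos: [481.9, -332.0, 16.0]
tcp_rot: [-1.571, 0.0, -0.0]
force: [0.2, 0.2, -3.0]
grip_width: 0.313
```

Emit:
drive_tool([
  {"wx":0,"wy":0,"wz":0,"tx":0,"ty":0.001,"tz":0,"gripper":1},
  {"wx":0,"wy":0,"wz":0,"tx":0,"ty":0.002,"tz":0,"gripper":1},
  {"wx":0,"wy":0,"wz":0,"tx":0,"ty":0.003,"tz":0,"gripper":1},
  {"wx":0,"wy":0,"wz":0,"tx":0,"ty":0.003,"tz":0,"gripper":1},
  {"wx":0,"wy":0,"wz":0,"tx":0,"ty":0.003,"tz":0,"gripper":1},
])

```text
clock: 10.82
tool_pos: [482.1, -332.2, 15.2]
tcp_rot: [-1.572, -0.001, -0.0]
force: [-5.0, 4.1, 19.9]
grip_width: 0.314
```

Contact came at tool z≈15. I'll relieve the preload, release and rise.

Emit:
drive_tool([
  {"wx":0,"wy":0,"wz":0,"tx":0,"ty":-0.0015,"tz":0,"gripper":1},
  {"wx":0,"wy":0,"wz":0,"tx":0,"ty":-0.0015,"tz":0,"gripper":1},
  {"wx":0,"wy":0,"wz":0,"tx":0,"ty":-0.0015,"tz":0,"gripper":0.5},
  {"wx":0,"wy":0,"wz":0,"tx":0,"ty":-0.0015,"tz":0,"gripper":0.2},
  {"wx":0,"wy":0,"wz":0,"tx":0,"ty":-0.0015,"tz":0,"gripper":0},
  {"wx":0,"wy":0,"wz":0,"tx":0,"ty":-0.0015,"tz":0,"gripper":0},
  {"wx":0,"wy":0,"wz":0,"tx":0,"ty":-0.0015,"tz":0,"gripper":0},
  {"wx":0,"wy":0,"wz":0,"tx":0,"ty":-0.0015,"tz":0,"gripper":0},
  {"wx":0,"wy":0,"wz":0,"tx":0,"ty":-0.01,"tz":0,"gripper":0},
  {"wx":0,"wy":0,"wz":0,"tx":0,"ty":-0.035,"tz":0,"gripper":0},
  {"wx":0,"wy":0,"wz":0,"tx":0,"ty":-0.07,"tz":0,"gripper":0},
  {"wx":0,"wy":0,"wz":0,"tx":0,"ty":-0.107,"tz":0,"gripper":0},
  {"wx":0,"wy":0,"wz":0,"tx":0,"ty":-0.107,"tz":0,"gripper":0},
  {"wx":0,"wy":0,"wz":0,"tx":0,"ty":-0.107,"tz":0,"gripper":0},
  {"wx":0,"wy":0,"wz":0,"tx":0,"ty":-0.107,"tz":0,"gripper":0},
])

```text
clock: 12.07
tool_pos: [481.9, -332.0, 120.4]
tcp_rot: [-1.571, -0.0, -0.0]
force: [0.2, 0.4, -1.1]
grip_width: 1.002
```

Run:
```python
from h import *
s=get_state();print(s['clock'],s['force'],s['tool_pos'],s['grip_width'])
wlid('blue',(482,-332),z0=10,name='w7',smin=120,vmin=40)
# yellow crock open rim from top+scene: body silhouette
T=read_camera('top');S=read_camera('scene')
for C,n,uv in((T,'top',(132,206)),(S,'scene',(406,290))):
    k=6;r=32;u,v=uv[0]-r,uv[1]-r
    b=cv2.resize(C['image'][v:v+2*r,u:u+2*r],None,fx=k,fy=k,interpolation=cv2.INTER_CUBIC)
    for rr in(46,54): cv2.polylines(b,[np.round((proj(C,circ(555.2,349,120,rr))-[u,v]+.5)*k-.5).astype(np.int32)],True,(255,255,255),1)
    cv2.imwrite(f'pics/y7{n}.png',b[:,:,::-1])
a=np.hstack([cv2.imread('pics/y7top.png'),cv2.imread('pics/y7scene.png')]);cv2.imwrite('pics/y7.png',a)
```

```text
12.0667 [ 0.20620754  0.44375141 -1.06068824] [ 481.94665394 -331.98628337  120.3700553 ] 1.0020664630659057
blue [ 482.2 -332.1] err 0.049 area 10703
```

View pics/w7.png

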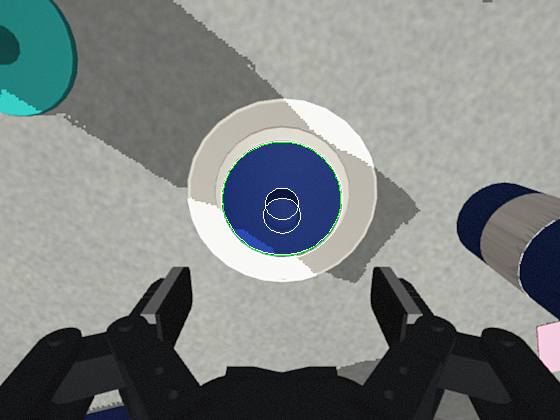

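View pics/y7.png

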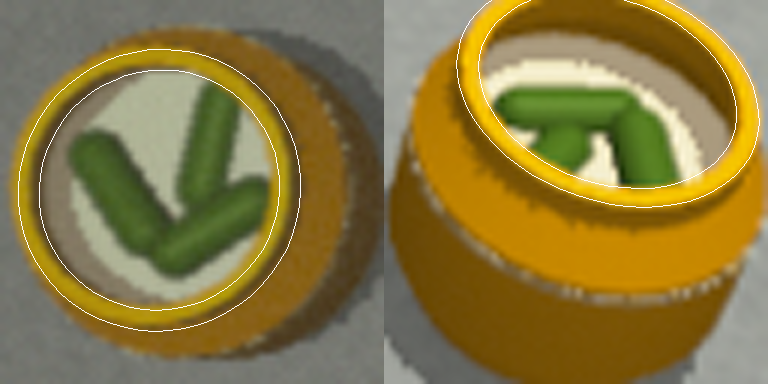

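The blue lid is centred on the plate and released. The yellow crock's rim is within about 3 mm of (555,349). Now over to the yellow lid.

Emit:
drive_tool([
  {"wx":0,"wy":0,"wz":0,"tx":0,"ty":-0.03,"tz":0.01,"gripper":0},
  {"wx":0,"wy":0,"wz":0,"tx":-0.002,"ty":-0.06,"tz":0.03,"gripper":0},
  {"wx":0,"wy":0,"wz":0,"tx":-0.005,"ty":-0.07,"tz":0.065,"gripper":0},
  {"wx":0,"wy":0,"wz":0,"tx":-0.008,"ty":-0.08,"tz":0.1,"gripper":0},
  {"wx":0,"wy":0,"wz":0,"tx":-0.011,"ty":-0.08,"tz":0.135,"gripper":0},
  {"wx":0,"wy":0,"wz":0,"tx":-0.014,"ty":-0.08,"tz":0.17,"gripper":0},
  {"wx":0,"wy":0,"wz":0,"tx":-0.017,"ty":-0.08,"tz":0.205,"gripper":0},
  {"wx":0,"wy":0,"wz":0,"tx":-0.02,"ty":-0.08,"tz":0.24,"gripper":0},
  {"wx":0,"wy":0,"wz":0,"tx":-0.023,"ty":-0.08,"tz":0.275,"gripper":0},
  {"wx":0,"wy":0,"wz":0,"tx":-0.026,"ty":-0.08,"tz":0.31,"gripper":0},
  {"wx":0,"wy":0,"wz":0,"tx":-0.029,"ty":-0.08,"tz":0.345,"gripper":0},
  {"wx":0,"wy":0,"wz":0,"tx":-0.032,"ty":-0.08,"tz":0.38,"gripper":0},
  {"wx":0,"wy":0,"wz":0,"tx":-0.034,"ty":-0.08,"tz":0.41,"gripper":0},
  {"wx":0,"wy":0,"wz":0,"tx":-0.035,"ty":-0.08,"tz":0.428,"gripper":0},
  {"wx":0,"wy":0,"wz":0,"tx":-0.035,"ty":-0.08,"tz":0.428,"gripper":0},
  {"wx":0,"wy":0,"wz":0,"tx":-0.035,"ty":-0.08,"tz":0.428,"gripper":0},
  {"wx":0,"wy":0,"wz":0,"tx":-0.035,"ty":-0.08,"tz":0.428,"gripper":0},
  {"wx":0,"wy":0,"wz":0,"tx":-0.035,"ty":-0.08,"tz":0.428,"gripper":0},
])

```text
clock: 13.72
tool_pos: [446.8, 95.2, 199.6]
tcp_rot: [-1.571, 0.001, -0.001]
force: [0.1, 1.6, -0.1]
grip_width: 1.004
```

Run:
```python
from h import *
s=get_state();print(s['clock'],s['tool_pos'],s['grip_width'])
wlid('yellow',(447,96.5),name='w8',smin=120,vmin=60)
```

```text
13.7167 [446.8445957   95.16795376 199.63129634] 1.0043401917924304
yellow [447.6  95.3] err 0.045 area 12113
```

View pics/w8.png

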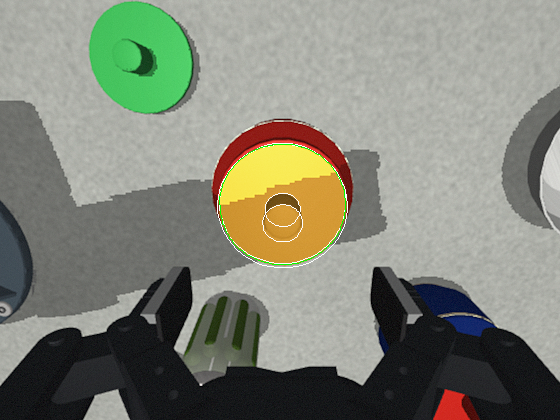

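The yellow lid is at (282,205) in the picture, giving (447.6,95.3). I'll descend and grip.

Emit:
drive_tool([
  {"wx":0,"wy":0,"wz":0,"tx":0.0005,"ty":0.03,"tz":-0.0005,"gripper":0},
  {"wx":0,"wy":0,"wz":0,"tx":0.0005,"ty":0.06,"tz":-0.0005,"gripper":0},
  {"wx":0,"wy":0,"wz":0,"tx":0.0005,"ty":0.08,"tz":-0.0005,"gripper":0},
  {"wx":0,"wy":0,"wz":0,"tx":0.0005,"ty":0.09,"tz":-0.0005,"gripper":0},
  {"wx":0,"wy":0,"wz":0,"tx":0.0005,"ty":0.09,"tz":-0.0005,"gripper":0},
  {"wx":0,"wy":0,"wz":0,"tx":0.0005,"ty":0.09,"tz":-0.0005,"gripper":0},
  {"wx":0,"wy":0,"wz":0,"tx":0.0005,"ty":0.09,"tz":-0.0005,"gripper":0.3},
  {"wx":0,"wy":0,"wz":0,"tx":0.0005,"ty":0.09,"tz":-0.0005,"gripper":0.5},
  {"wx":0,"wy":0,"wz":0,"tx":0.0005,"ty":0.09,"tz":-0.0005,"gripper":0.6},
  {"wx":0,"wy":0,"wz":0,"tx":0.0005,"ty":0.09,"tz":-0.0005,"gripper":0.8},
  {"wx":0,"wy":0,"wz":0,"tx":0.0005,"ty":0.09,"tz":-0.0005,"gripper":1},
  {"wx":0,"wy":0,"wz":0,"tx":0.0005,"ty":0.09,"tz":-0.0005,"gripper":1},
  {"wx":0,"wy":0,"wz":0,"tx":0.0005,"ty":0.09,"tz":-0.0005,"gripper":1},
  {"wx":0,"wy":0,"wz":0,"tx":0.0005,"ty":0.09,"tz":-0.0005,"gripper":1},
], force=40)

```text
clock: 14.93
tool_pos: [447.8, 95.6, 110.5]
tcp_rot: [-1.571, -0.001, 0.0]
force: [-0.9, 0.1, 5.6]
grip_width: 0.312
```

Emit:
drive_tool([
  {"wx":0,"wy":0,"wz":0,"tx":0,"ty":-0.004,"tz":0,"gripper":1},
  {"wx":0,"wy":0,"wz":0,"tx":0,"ty":-0.01,"tz":0,"gripper":1},
  {"wx":0,"wy":0,"wz":0,"tx":0,"ty":-0.02,"tz":0,"gripper":1},
  {"wx":0,"wy":0,"wz":0,"tx":0,"ty":-0.04,"tz":0,"gripper":1},
  {"wx":0,"wy":0,"wz":0,"tx":0,"ty":-0.06,"tz":0,"gripper":1},
  {"wx":0,"wy":0,"wz":0,"tx":0,"ty":-0.08,"tz":0,"gripper":1},
  {"wx":0,"wy":0,"wz":0,"tx":0,"ty":-0.095,"tz":0,"gripper":1},
  {"wx":0,"wy":0,"wz":0,"tx":0,"ty":-0.1,"tz":0,"gripper":1},
  {"wx":0,"wy":0,"wz":0,"tx":0,"ty":-0.1,"tz":0,"gripper":1},
])

```text
clock: 15.68
tool_pos: [448.1, 95.6, 211.1]
tcp_rot: [-1.57, -0.002, -0.0]
force: [0.3, 0.2, -2.5]
grip_width: 0.31
```

Emit:
drive_tool([
  {"wx":0,"wy":0,"wz":0,"tx":0.003,"ty":0,"tz":0.008,"gripper":1},
  {"wx":0,"wy":0,"wz":0,"tx":0.01,"ty":0,"tz":0.024,"gripper":1},
  {"wx":0,"wy":0,"wz":0,"tx":0.022,"ty":0,"tz":0.052,"gripper":1},
  {"wx":0,"wy":0,"wz":0,"tx":0.036,"ty":0,"tz":0.084,"gripper":1},
  {"wx":0,"wy":0,"wz":0,"tx":0.05,"ty":0,"tz":0.117,"gripper":1},
  {"wx":0,"wy":0,"wz":0,"tx":0.064,"ty":0,"tz":0.15,"gripper":1},
  {"wx":0,"wy":0,"wz":0,"tx":0.078,"ty":0,"tz":0.183,"gripper":1},
  {"wx":0,"wy":0,"wz":0,"tx":0.09,"ty":0,"tz":0.213,"gripper":1},
  {"wx":0,"wy":0,"wz":0,"tx":0.1,"ty":0,"tz":0.236,"gripper":1},
  {"wx":0,"wy":0,"wz":0,"tx":0.106,"ty":0,"tz":0.249,"gripper":1},
  {"wx":0,"wy":0,"wz":0,"tx":0.1075,"ty":0,"tz":0.2535,"gripper":1},
  {"wx":0,"wy":0,"wz":0,"tx":0.1075,"ty":0.02,"tz":0.2535,"gripper":1},
  {"wx":0,"wy":0,"wz":0,"tx":0.1075,"ty":0.04,"tz":0.2535,"gripper":1},
  {"wx":0,"wy":0,"wz":0,"tx":0.1075,"ty":0.055,"tz":0.2535,"gripper":1},
  {"wx":0,"wy":0,"wz":0,"tx":0.1075,"ty":0.06,"tz":0.2535,"gripper":1},
  {"wx":0,"wy":0,"wz":0,"tx":0.1075,"ty":0.06,"tz":0.2535,"gripper":1},
  {"wx":0,"wy":0,"wz":0,"tx":0.1075,"ty":0.06,"tz":0.2535,"gripper":1},
])

```text
clock: 17.1
tool_pos: [554.8, 348.7, 150.0]
tcp_rot: [-1.571, 0.001, -0.0]
force: [-0.5, 0.1, -2.0]
grip_width: 0.315
```

```bash
cat >> h.py <<'E'
def place_view(name,crock,lidz):
    s=get_state();p=s['tool_pos'];print(round(s['clock'],2),p.round(1),s['force'].round(1),s['grip_width'])
    c=wrist();im=c['image'].copy()
    for z,r in((120,46),(120,54),(62,66)): cv2.polylines(im,[np.round(proj(c,circ(*crock,z,r))).astype(np.int32)],True,(255,0,255),1)
    for z,r in((lidz+14,51.5),(lidz+22,51.5)): cv2.polylines(im,[np.round(proj(c,circ(p[0],p[1],z,r))).astype(np.int32)],True,(255,255,255),1)
    cv2.imwrite(f'pics/{name}.png',im[:,:,::-1])
E
python3 -c "
from h import *
place_view('w9',(555,349),145)"
```

```text
17.1 [554.8 348.7 150. ] [-0.5  0.1 -2. ] 0.31485647549758455
```

View pics/w9.png

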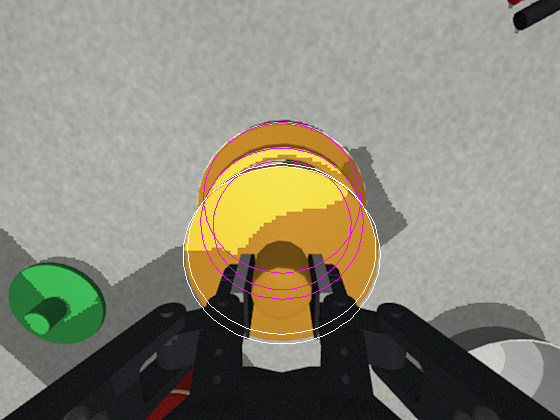

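The crock outline sits on the predicted circles and the lid is over the mouth. Lowering.

Emit:
drive_tool([
  {"wx":0,"wy":0,"wz":0,"tx":0,"ty":0.008,"tz":0,"gripper":1},
  {"wx":0,"wy":0,"wz":0,"tx":0,"ty":0.016,"tz":0,"gripper":1},
  {"wx":0,"wy":0,"wz":0,"tx":0,"ty":0.022,"tz":0,"gripper":1},
  {"wx":0,"wy":0,"wz":0,"tx":0,"ty":0.027,"tz":0,"gripper":1},
  {"wx":0,"wy":0,"wz":0,"tx":0,"ty":0.031,"tz":0,"gripper":1},
  {"wx":0,"wy":0,"wz":0,"tx":0,"ty":0.034,"tz":0,"gripper":1},
  {"wx":0,"wy":0,"wz":0,"tx":0,"ty":0.036,"tz":0,"gripper":1},
  {"wx":0,"wy":0,"wz":0,"tx":0,"ty":0.037,"tz":0,"gripper":1},
  {"wx":0,"wy":0,"wz":0,"tx":0,"ty":0.038,"tz":0,"gripper":1},
  {"wx":0,"wy":0,"wz":0,"tx":0,"ty":0.038,"tz":0,"gripper":1},
  {"wx":0,"wy":0,"wz":0,"tx":0,"ty":0.038,"tz":0,"gripper":1},
])

```text
clock: 18.07
tool_pos: [555.1, 349.1, 112.2]
tcp_rot: [-1.571, -0.0, -0.0]
force: [-1.1, 0.8, -2.6]
grip_width: 0.316
```

Emit:
drive_tool([
  {"wx":0,"wy":0,"wz":0,"tx":0,"ty":0.001,"tz":0,"gripper":1},
  {"wx":0,"wy":0,"wz":0,"tx":0,"ty":0.002,"tz":0,"gripper":1},
  {"wx":0,"wy":0,"wz":0,"tx":0,"ty":0.003,"tz":0,"gripper":1},
  {"wx":0,"wy":0,"wz":0,"tx":0,"ty":0.003,"tz":0,"gripper":1},
  {"wx":0,"wy":0,"wz":0,"tx":0,"ty":0.003,"tz":0,"gripper":1},
])

```text
clock: 18.48
tool_pos: [555.3, 349.2, 110.6]
tcp_rot: [-1.57, -0.002, 0.0]
force: [-2.2, -1.3, 8.6]
grip_width: 0.312
```

It's seated at z 110.6, the same height as it was on the other crock. Releasing and rising.

Emit:
drive_tool([
  {"wx":0,"wy":0,"wz":0,"tx":0,"ty":-0.0005,"tz":0,"gripper":0.6},
  {"wx":0,"wy":0,"wz":0,"tx":0,"ty":-0.0005,"tz":0,"gripper":0.4},
  {"wx":0,"wy":0,"wz":0,"tx":0,"ty":-0.0005,"tz":0,"gripper":0.2},
  {"wx":0,"wy":0,"wz":0,"tx":0,"ty":-0.0005,"tz":0,"gripper":0},
  {"wx":0,"wy":0,"wz":0,"tx":0,"ty":-0.0005,"tz":0,"gripper":0},
  {"wx":0,"wy":0,"wz":0,"tx":0,"ty":-0.0005,"tz":0,"gripper":0},
  {"wx":0,"wy":0,"wz":0,"tx":0,"ty":-0.0005,"tz":0,"gripper":0},
  {"wx":0,"wy":0,"wz":0,"tx":0,"ty":-0.01,"tz":0,"gripper":0},
  {"wx":0,"wy":0,"wz":0,"tx":0,"ty":-0.03,"tz":0,"gripper":0},
  {"wx":0,"wy":0,"wz":0,"tx":0,"ty":-0.065,"tz":0,"gripper":0},
  {"wx":0,"wy":0,"wz":0,"tx":0,"ty":-0.091,"tz":0,"gripper":0},
  {"wx":0,"wy":0,"wz":0,"tx":0,"ty":-0.091,"tz":0,"gripper":0},
  {"wx":0,"wy":0,"wz":0,"tx":0,"ty":-0.091,"tz":0,"gripper":0},
])

```text
clock: 19.57
tool_pos: [555.9, 349.5, 202.4]
tcp_rot: [-1.569, -0.003, -0.0]
force: [0.2, 0.3, -1.3]
grip_width: 1.002
```

Run:
```python
from h import *
s=get_state();print(s['clock'],s['tool_pos'],s['grip_width'])
c=wrist();cv2.imwrite('pics/w10.png',c['image'][:,:,::-1])
im=c['image'].copy()
for z,r in((120,51.5),(128,51.5),(158,14),(62,66)): cv2.polylines(im,[np.round(proj(c,circ(555,349,z,r))).astype(np.int32)],True,(255,0,255),1)
cv2.imwrite('pics/w10.png',im[:,:,::-1])
```

```text
19.5667 [555.90472498 349.53729423 202.37947188] 1.0019317911600314
```

View pics/w10.png

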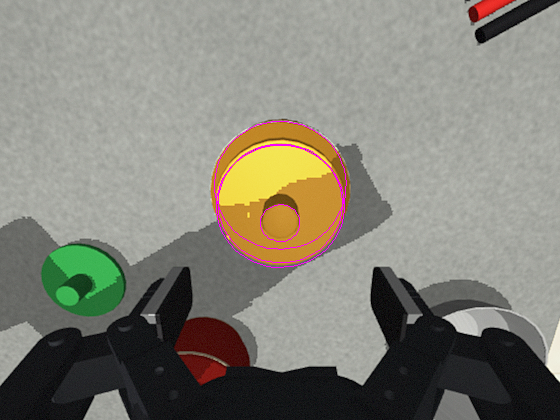

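The yellow lid's outline matches the seated model at (280,205). On to the red lid.

Emit:
drive_tool([
  {"wx":0,"wy":0,"wz":0,"tx":0.002,"ty":0,"tz":-0.01,"gripper":0},
  {"wx":0,"wy":0,"wz":0,"tx":0.006,"ty":0,"tz":-0.034,"gripper":0},
  {"wx":0,"wy":0,"wz":0,"tx":0.013,"ty":0,"tz":-0.07,"gripper":0},
  {"wx":0,"wy":0,"wz":0,"tx":0.02,"ty":0,"tz":-0.106,"gripper":0},
  {"wx":0,"wy":0,"wz":0,"tx":0.026,"ty":0,"tz":-0.142,"gripper":0},
  {"wx":0,"wy":0,"wz":0,"tx":0.033,"ty":0,"tz":-0.178,"gripper":0},
  {"wx":0,"wy":0,"wz":0,"tx":0.04,"ty":0,"tz":-0.214,"gripper":0},
  {"wx":0,"wy":0,"wz":0,"tx":0.046,"ty":0,"tz":-0.25,"gripper":0},
  {"wx":0,"wy":0,"wz":0,"tx":0.053,"ty":0,"tz":-0.286,"gripper":0},
  {"wx":0,"wy":0,"wz":0,"tx":0.06,"ty":0,"tz":-0.322,"gripper":0},
  {"wx":0,"wy":0,"wz":0,"tx":0.066,"ty":0,"tz":-0.358,"gripper":0},
  {"wx":0,"wy":0,"wz":0,"tx":0.073,"ty":0,"tz":-0.394,"gripper":0},
  {"wx":0,"wy":0,"wz":0,"tx":0.079,"ty":0,"tz":-0.43,"gripper":0},
  {"wx":0,"wy":0,"wz":0,"tx":0.084,"ty":0,"tz":-0.454,"gripper":0},
  {"wx":0,"wy":0,"wz":0,"tx":0.084,"ty":0,"tz":-0.454,"gripper":0},
  {"wx":0,"wy":0,"wz":0,"tx":0.084,"ty":0,"tz":-0.454,"gripper":0},
  {"wx":0,"wy":0,"wz":0,"tx":0.084,"ty":0,"tz":-0.454,"gripper":0},
  {"wx":0,"wy":0,"wz":0,"tx":0.084,"ty":0,"tz":-0.454,"gripper":0},
])

```text
clock: 21.12
tool_pos: [638.4, -104.1, 199.5]
tcp_rot: [-1.571, 0.001, 0.001]
force: [-0.3, 0.8, 0.4]
grip_width: 1.002
```

Run:
```python
from h import *
s=get_state();print(s['clock'],s['tool_pos'],s['grip_width'])
wlid('red',(639,-105),name='w11',smin=120,vmin=60)
```

```text
21.1167 [ 638.40296621 -104.13982176  199.52760458] 1.0019219858018227
red [ 638.9 -105.4] err 0.045 area 12072
```

View pics/w11.png

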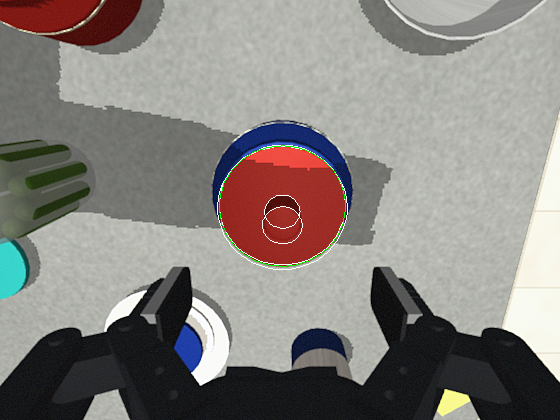

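The red lid fits at (638.9,-105.4), where I'm aimed. Gripping and lifting.

Emit:
drive_tool([
  {"wx":0,"wy":0,"wz":0,"tx":0,"ty":0.03,"tz":-0.0005,"gripper":0},
  {"wx":0,"wy":0,"wz":0,"tx":0,"ty":0.06,"tz":-0.0005,"gripper":0},
  {"wx":0,"wy":0,"wz":0,"tx":0,"ty":0.08,"tz":-0.0005,"gripper":0},
  {"wx":0,"wy":0,"wz":0,"tx":0,"ty":0.09,"tz":-0.0005,"gripper":0},
  {"wx":0,"wy":0,"wz":0,"tx":0,"ty":0.09,"tz":-0.0005,"gripper":0},
  {"wx":0,"wy":0,"wz":0,"tx":0,"ty":0.09,"tz":-0.0005,"gripper":0},
  {"wx":0,"wy":0,"wz":0,"tx":0,"ty":0.09,"tz":-0.0005,"gripper":0.3},
  {"wx":0,"wy":0,"wz":0,"tx":0,"ty":0.09,"tz":-0.0005,"gripper":0.5},
  {"wx":0,"wy":0,"wz":0,"tx":0,"ty":0.09,"tz":-0.0005,"gripper":0.6},
  {"wx":0,"wy":0,"wz":0,"tx":0,"ty":0.09,"tz":-0.0005,"gripper":0.8},
  {"wx":0,"wy":0,"wz":0,"tx":0,"ty":0.09,"tz":-0.0005,"gripper":1},
  {"wx":0,"wy":0,"wz":0,"tx":0,"ty":0.09,"tz":-0.0005,"gripper":1},
  {"wx":0,"wy":0,"wz":0,"tx":0,"ty":0.09,"tz":-0.0005,"gripper":1},
  {"wx":0,"wy":0,"wz":0,"tx":0,"ty":0.09,"tz":-0.0005,"gripper":1},
], force=40)

```text
clock: 22.33
tool_pos: [639.3, -105.6, 110.8]
tcp_rot: [-1.571, -0.001, -0.0]
force: [-0.8, -0.7, 5.6]
grip_width: 0.316
```

Emit:
drive_tool([
  {"wx":0,"wy":0,"wz":0,"tx":0,"ty":-0.004,"tz":0,"gripper":1},
  {"wx":0,"wy":0,"wz":0,"tx":0,"ty":-0.01,"tz":0,"gripper":1},
  {"wx":0,"wy":0,"wz":0,"tx":0,"ty":-0.02,"tz":0,"gripper":1},
  {"wx":0,"wy":0,"wz":0,"tx":0,"ty":-0.04,"tz":0,"gripper":1},
  {"wx":0,"wy":0,"wz":0,"tx":0,"ty":-0.06,"tz":0,"gripper":1},
  {"wx":0,"wy":0,"wz":0,"tx":0,"ty":-0.08,"tz":0,"gripper":1},
  {"wx":0,"wy":0,"wz":0,"tx":0,"ty":-0.095,"tz":0,"gripper":1},
  {"wx":0,"wy":0,"wz":0,"tx":0,"ty":-0.1,"tz":0,"gripper":1},
  {"wx":0,"wy":0,"wz":0,"tx":0,"ty":-0.1,"tz":0,"gripper":1},
])

```text
clock: 23.08
tool_pos: [639.7, -105.7, 211.8]
tcp_rot: [-1.571, -0.003, -0.0]
force: [-1.5, -0.6, -3.0]
grip_width: 0.315
```

Emit:
drive_tool([
  {"wx":0,"wy":0,"wz":0,"tx":-0.006,"ty":0,"tz":0.006,"gripper":1},
  {"wx":0,"wy":0,"wz":0,"tx":-0.018,"ty":0,"tz":0.019,"gripper":1},
  {"wx":0,"wy":0,"wz":0,"tx":-0.039,"ty":0,"tz":0.041,"gripper":1},
  {"wx":0,"wy":0,"wz":0,"tx":-0.063,"ty":0,"tz":0.066,"gripper":1},
  {"wx":0,"wy":0,"wz":0,"tx":-0.088,"ty":0,"tz":0.092,"gripper":1},
  {"wx":0,"wy":0,"wz":0,"tx":-0.113,"ty":0,"tz":0.119,"gripper":1},
  {"wx":0,"wy":0,"wz":0,"tx":-0.138,"ty":0,"tz":0.145,"gripper":1},
  {"wx":0,"wy":0,"wz":0,"tx":-0.161,"ty":0,"tz":0.169,"gripper":1},
  {"wx":0,"wy":0,"wz":0,"tx":-0.178,"ty":0,"tz":0.187,"gripper":1},
  {"wx":0,"wy":0,"wz":0,"tx":-0.188,"ty":0,"tz":0.197,"gripper":1},
  {"wx":0,"wy":0,"wz":0,"tx":-0.1915,"ty":0,"tz":0.201,"gripper":1},
  {"wx":0,"wy":0,"wz":0,"tx":-0.1915,"ty":0.02,"tz":0.201,"gripper":1},
  {"wx":0,"wy":0,"wz":0,"tx":-0.1915,"ty":0.04,"tz":0.201,"gripper":1},
  {"wx":0,"wy":0,"wz":0,"tx":-0.1915,"ty":0.055,"tz":0.201,"gripper":1},
  {"wx":0,"wy":0,"wz":0,"tx":-0.1915,"ty":0.06,"tz":0.201,"gripper":1},
  {"wx":0,"wy":0,"wz":0,"tx":-0.1915,"ty":0.06,"tz":0.201,"gripper":1},
  {"wx":0,"wy":0,"wz":0,"tx":-0.1915,"ty":0.06,"tz":0.201,"gripper":1},
])

```text
clock: 24.5
tool_pos: [447.5, 95.3, 150.0]
tcp_rot: [-1.571, 0.001, -0.0]
force: [1.4, -0.3, -2.6]
grip_width: 0.317
```

```bash
python3 -c "
from h import *
place_view('w12',(447.5,95.4),145)"
```

```text
24.5 [447.5  95.3 150. ] [ 1.4 -0.3 -2.6] 0.31652335019814626
```

View pics/w12.png

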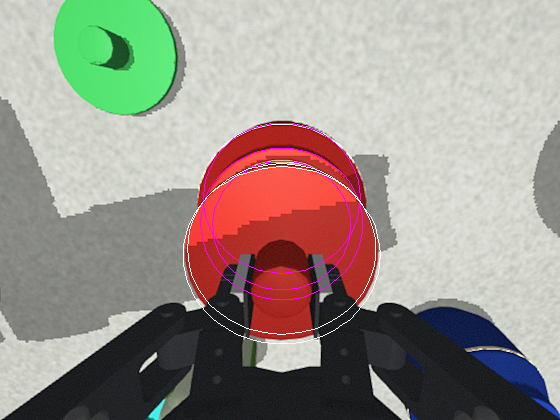

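The lid and the red crock both line up with the prediction. Lowering.

Emit:
drive_tool([
  {"wx":0,"wy":0,"wz":0,"tx":0,"ty":0.008,"tz":0,"gripper":1},
  {"wx":0,"wy":0,"wz":0,"tx":0,"ty":0.016,"tz":0,"gripper":1},
  {"wx":0,"wy":0,"wz":0,"tx":0,"ty":0.022,"tz":0,"gripper":1},
  {"wx":0,"wy":0,"wz":0,"tx":0,"ty":0.027,"tz":0,"gripper":1},
  {"wx":0,"wy":0,"wz":0,"tx":0,"ty":0.031,"tz":0,"gripper":1},
  {"wx":0,"wy":0,"wz":0,"tx":0,"ty":0.034,"tz":0,"gripper":1},
  {"wx":0,"wy":0,"wz":0,"tx":0,"ty":0.036,"tz":0,"gripper":1},
  {"wx":0,"wy":0,"wz":0,"tx":0,"ty":0.038,"tz":0,"gripper":1},
  {"wx":0,"wy":0,"wz":0,"tx":0,"ty":0.039,"tz":0,"gripper":1},
  {"wx":0,"wy":0,"wz":0,"tx":0,"ty":0.04,"tz":0,"gripper":1},
  {"wx":0,"wy":0,"wz":0,"tx":0,"ty":0.041,"tz":0,"gripper":1},
  {"wx":0,"wy":0,"wz":0,"tx":0,"ty":0.041,"tz":0,"gripper":1},
  {"wx":0,"wy":0,"wz":0,"tx":0,"ty":0.041,"tz":0,"gripper":1},
])

```text
clock: 25.63
tool_pos: [447.7, 95.5, 110.6]
tcp_rot: [-1.571, -0.002, -0.0]
force: [-5.4, -0.9, 16.3]
grip_width: 0.311
```

Seated. I'll release, rise and check.

Emit:
drive_tool([
  {"wx":0,"wy":0,"wz":0,"tx":0,"ty":-0.0005,"tz":0,"gripper":0.6},
  {"wx":0,"wy":0,"wz":0,"tx":0,"ty":-0.0005,"tz":0,"gripper":0.4},
  {"wx":0,"wy":0,"wz":0,"tx":0,"ty":-0.0005,"tz":0,"gripper":0.2},
  {"wx":0,"wy":0,"wz":0,"tx":0,"ty":-0.0005,"tz":0,"gripper":0},
  {"wx":0,"wy":0,"wz":0,"tx":0,"ty":-0.0005,"tz":0,"gripper":0},
  {"wx":0,"wy":0,"wz":0,"tx":0,"ty":-0.0005,"tz":0,"gripper":0},
  {"wx":0,"wy":0,"wz":0,"tx":0,"ty":-0.0005,"tz":0,"gripper":0},
  {"wx":0,"wy":0,"wz":0,"tx":0,"ty":-0.01,"tz":0,"gripper":0},
  {"wx":0,"wy":0,"wz":0,"tx":0,"ty":-0.03,"tz":0,"gripper":0},
  {"wx":0,"wy":0,"wz":0,"tx":0,"ty":-0.065,"tz":0,"gripper":0},
  {"wx":0,"wy":0,"wz":0,"tx":0,"ty":-0.091,"tz":0,"gripper":0},
  {"wx":0,"wy":0,"wz":0,"tx":0,"ty":-0.091,"tz":0,"gripper":0},
  {"wx":0,"wy":0,"wz":0,"tx":0,"ty":-0.091,"tz":0,"gripper":0},
])

```text
clock: 26.72
tool_pos: [448.5, 95.7, 202.0]
tcp_rot: [-1.57, -0.003, -0.0]
force: [0.2, 0.6, -0.7]
grip_width: 0.997
```

Run:
```python
from h import *
s=get_state();print(s['clock'],s['tool_pos'],s['grip_width'])
c=wrist()
im=c['image'].copy()
for z,r in((120,51.5),(128,51.5),(158,14),(62,66)): cv2.polylines(im,[np.round(proj(c,circ(447.5,95.4,z,r))).astype(np.int32)],True,(255,0,255),1)
cv2.imwrite('pics/w13.png',im[:,:,::-1])
```

```text
26.7167 [448.53091146  95.70711709 201.95339656] 0.9965855584412338
```

View pics/w13.png

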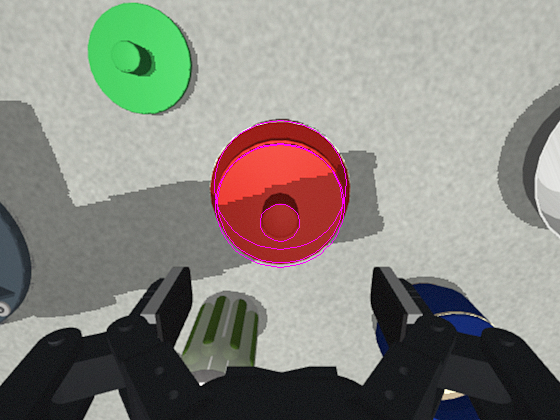

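The red lid is seated (281,205). Back to the plate for the blue lid.

Emit:
drive_tool([
  {"wx":0,"wy":0,"wz":0,"tx":0.001,"ty":0,"tz":-0.012,"gripper":0},
  {"wx":0,"wy":0,"wz":0,"tx":0.003,"ty":0,"tz":-0.036,"gripper":0},
  {"wx":0,"wy":0,"wz":0,"tx":0.006,"ty":0,"tz":-0.072,"gripper":0},
  {"wx":0,"wy":0,"wz":0,"tx":0.009,"ty":0,"tz":-0.108,"gripper":0},
  {"wx":0,"wy":0,"wz":0,"tx":0.012,"ty":0,"tz":-0.144,"gripper":0},
  {"wx":0,"wy":0,"wz":0,"tx":0.015,"ty":0,"tz":-0.18,"gripper":0},
  {"wx":0,"wy":0,"wz":0,"tx":0.018,"ty":0,"tz":-0.216,"gripper":0},
  {"wx":0,"wy":0,"wz":0,"tx":0.021,"ty":0,"tz":-0.252,"gripper":0},
  {"wx":0,"wy":0,"wz":0,"tx":0.024,"ty":0,"tz":-0.288,"gripper":0},
  {"wx":0,"wy":0,"wz":0,"tx":0.027,"ty":0,"tz":-0.324,"gripper":0},
  {"wx":0,"wy":0,"wz":0,"tx":0.03,"ty":0,"tz":-0.36,"gripper":0},
  {"wx":0,"wy":0,"wz":0,"tx":0.033,"ty":0,"tz":-0.395,"gripper":0},
  {"wx":0,"wy":0,"wz":0,"tx":0.0345,"ty":0,"tz":-0.42,"gripper":0},
  {"wx":0,"wy":0,"wz":0,"tx":0.0345,"ty":0.02,"tz":-0.4275,"gripper":0},
  {"wx":0,"wy":0,"wz":0,"tx":0.0345,"ty":0.05,"tz":-0.4275,"gripper":0},
  {"wx":0,"wy":0,"wz":0,"tx":0.0345,"ty":0.08,"tz":-0.4275,"gripper":0},
  {"wx":0,"wy":0,"wz":0,"tx":0.0345,"ty":0.08,"tz":-0.4275,"gripper":0},
  {"wx":0,"wy":0,"wz":0,"tx":0.0345,"ty":0.08,"tz":-0.4275,"gripper":0},
])

```text
clock: 28.27
tool_pos: [480.5, -331.0, 118.4]
tcp_rot: [-1.568, 0.004, -0.0]
force: [-0.3, 0.9, 0.1]
grip_width: 1.003
```

Run:
```python
from h import *
s=get_state();print(s['clock'],s['tool_pos'],s['grip_width'])
wlid('blue',(482,-332),z0=10,name='w14',smin=120,vmin=40)
```

```text
28.2667 [ 480.45238702 -331.03093797  118.37926074] 1.0028949054985659
blue [ 482. -332.] err 0.047 area 10842
```

View pics/w14.png

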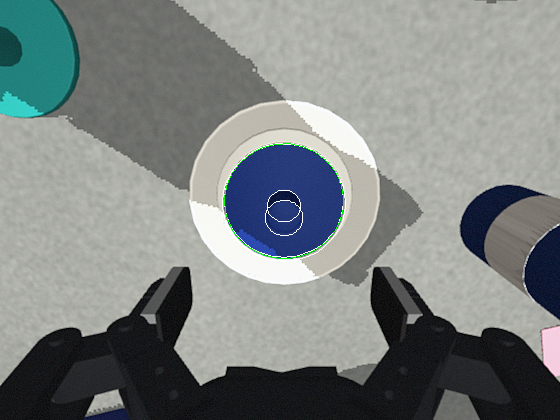

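The blue lid is still at (482,-332). I'll descend 105 mm, grip and lift. The plate is light, so the first part of the lift will be slow.

Emit:
drive_tool([
  {"wx":0,"wy":0,"wz":0,"tx":0,"ty":0.03,"tz":0,"gripper":0},
  {"wx":0,"wy":0,"wz":0,"tx":0,"ty":0.06,"tz":0,"gripper":0},
  {"wx":0,"wy":0,"wz":0,"tx":0,"ty":0.085,"tz":0,"gripper":0},
  {"wx":0,"wy":0,"wz":0,"tx":0,"ty":0.1,"tz":0,"gripper":0},
  {"wx":0,"wy":0,"wz":0,"tx":0,"ty":0.105,"tz":0,"gripper":0},
  {"wx":0,"wy":0,"wz":0,"tx":0,"ty":0.105,"tz":0,"gripper":0},
  {"wx":0,"wy":0,"wz":0,"tx":0,"ty":0.105,"tz":0,"gripper":0},
  {"wx":0,"wy":0,"wz":0,"tx":0,"ty":0.105,"tz":0,"gripper":0.3},
  {"wx":0,"wy":0,"wz":0,"tx":0,"ty":0.105,"tz":0,"gripper":0.5},
  {"wx":0,"wy":0,"wz":0,"tx":0,"ty":0.105,"tz":0,"gripper":0.6},
  {"wx":0,"wy":0,"wz":0,"tx":0,"ty":0.105,"tz":0,"gripper":0.8},
  {"wx":0,"wy":0,"wz":0,"tx":0,"ty":0.105,"tz":0,"gripper":1},
  {"wx":0,"wy":0,"wz":0,"tx":0,"ty":0.105,"tz":0,"gripper":1},
  {"wx":0,"wy":0,"wz":0,"tx":0,"ty":0.105,"tz":0,"gripper":1},
  {"wx":0,"wy":0,"wz":0,"tx":0,"ty":0.105,"tz":0,"gripper":1},
], force=40)

```text
clock: 29.57
tool_pos: [482.3, -332.2, 15.7]
tcp_rot: [-1.571, -0.001, -0.0]
force: [-0.7, 0.6, 6.0]
grip_width: 0.31
```

Emit:
drive_tool([
  {"wx":0,"wy":0,"wz":0,"tx":0,"ty":-0.004,"tz":0,"gripper":1},
  {"wx":0,"wy":0,"wz":0,"tx":0,"ty":-0.01,"tz":0,"gripper":1},
  {"wx":0,"wy":0,"wz":0,"tx":0,"ty":-0.025,"tz":0,"gripper":1},
  {"wx":0,"wy":0,"wz":0,"tx":0,"ty":-0.05,"tz":0,"gripper":1},
  {"wx":0,"wy":0,"wz":0,"tx":0,"ty":-0.08,"tz":0,"gripper":1},
  {"wx":0,"wy":0,"wz":0,"tx":0,"ty":-0.11,"tz":0,"gripper":1},
  {"wx":0,"wy":0,"wz":0,"tx":0,"ty":-0.14,"tz":0,"gripper":1},
  {"wx":0,"wy":0,"wz":0,"tx":0,"ty":-0.17,"tz":0,"gripper":1},
  {"wx":0,"wy":0,"wz":0,"tx":0,"ty":-0.188,"tz":0,"gripper":1},
  {"wx":0,"wy":0,"wz":0,"tx":0,"ty":-0.195,"tz":0,"gripper":1},
  {"wx":0,"wy":0,"wz":0,"tx":0,"ty":-0.195,"tz":0,"gripper":1},
  {"wx":0,"wy":0,"wz":0,"tx":0,"ty":-0.195,"tz":0,"gripper":1},
])

```text
clock: 30.57
tool_pos: [481.6, -331.8, 209.1]
tcp_rot: [-1.57, 0.001, -0.0]
force: [0.6, -1.1, -3.1]
grip_width: 0.312
```

Emit:
drive_tool([
  {"wx":0,"wy":0,"wz":0,"tx":0.005,"ty":0,"tz":0.007,"gripper":1},
  {"wx":0,"wy":0,"wz":0,"tx":0.015,"ty":0,"tz":0.021,"gripper":1},
  {"wx":0,"wy":0,"wz":0,"tx":0.032,"ty":0,"tz":0.046,"gripper":1},
  {"wx":0,"wy":0,"wz":0,"tx":0.052,"ty":0,"tz":0.075,"gripper":1},
  {"wx":0,"wy":0,"wz":0,"tx":0.072,"ty":0,"tz":0.104,"gripper":1},
  {"wx":0,"wy":0,"wz":0,"tx":0.092,"ty":0,"tz":0.133,"gripper":1},
  {"wx":0,"wy":0,"wz":0,"tx":0.112,"ty":0,"tz":0.162,"gripper":1},
  {"wx":0,"wy":0,"wz":0,"tx":0.131,"ty":0,"tz":0.189,"gripper":1},
  {"wx":0,"wy":0,"wz":0,"tx":0.146,"ty":0,"tz":0.211,"gripper":1},
  {"wx":0,"wy":0,"wz":0,"tx":0.154,"ty":0,"tz":0.223,"gripper":1},
  {"wx":0,"wy":0,"wz":0,"tx":0.157,"ty":0,"tz":0.2265,"gripper":1},
  {"wx":0,"wy":0,"wz":0,"tx":0.157,"ty":0.02,"tz":0.2265,"gripper":1},
  {"wx":0,"wy":0,"wz":0,"tx":0.157,"ty":0.04,"tz":0.2265,"gripper":1},
  {"wx":0,"wy":0,"wz":0,"tx":0.157,"ty":0.055,"tz":0.2265,"gripper":1},
  {"wx":0,"wy":0,"wz":0,"tx":0.157,"ty":0.06,"tz":0.2265,"gripper":1},
  {"wx":0,"wy":0,"wz":0,"tx":0.157,"ty":0.06,"tz":0.2265,"gripper":1},
  {"wx":0,"wy":0,"wz":0,"tx":0.157,"ty":0.06,"tz":0.2265,"gripper":1},
])

```text
clock: 31.98
tool_pos: [638.7, -106.0, 150.2]
tcp_rot: [-1.571, 0.001, -0.001]
force: [0.8, -0.9, -2.4]
grip_width: 0.311
```

```bash
python3 -c "
from h import *
place_view('w15',(639,-105.4),145)"
```

```text
31.98 [ 638.7 -106.   150.2] [ 0.8 -0.9 -2.4] 0.31146875398661383
```

View pics/w15.png

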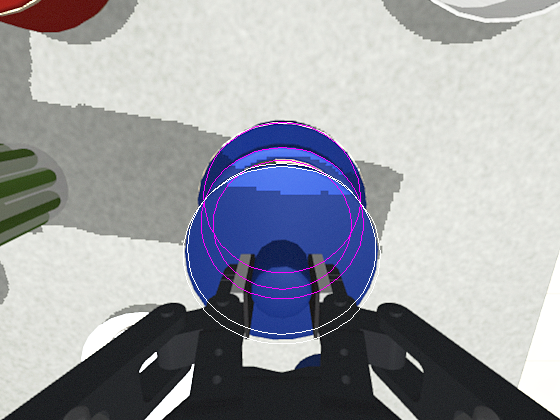

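Aligned. Lowering.

Emit:
drive_tool([
  {"wx":0,"wy":0,"wz":0,"tx":0,"ty":0.008,"tz":0,"gripper":1},
  {"wx":0,"wy":0,"wz":0,"tx":0,"ty":0.016,"tz":0,"gripper":1},
  {"wx":0,"wy":0,"wz":0,"tx":0,"ty":0.022,"tz":0,"gripper":1},
  {"wx":0,"wy":0,"wz":0,"tx":0,"ty":0.027,"tz":0,"gripper":1},
  {"wx":0,"wy":0,"wz":0,"tx":0,"ty":0.031,"tz":0,"gripper":1},
  {"wx":0,"wy":0,"wz":0,"tx":0,"ty":0.034,"tz":0,"gripper":1},
  {"wx":0,"wy":0,"wz":0,"tx":0,"ty":0.036,"tz":0,"gripper":1},
  {"wx":0,"wy":0,"wz":0,"tx":0,"ty":0.038,"tz":0,"gripper":1},
  {"wx":0,"wy":0,"wz":0,"tx":0,"ty":0.039,"tz":0,"gripper":1},
  {"wx":0,"wy":0,"wz":0,"tx":0,"ty":0.04,"tz":0,"gripper":1},
  {"wx":0,"wy":0,"wz":0,"tx":0,"ty":0.041,"tz":0,"gripper":1},
  {"wx":0,"wy":0,"wz":0,"tx":0,"ty":0.041,"tz":0,"gripper":1},
  {"wx":0,"wy":0,"wz":0,"tx":0,"ty":0.041,"tz":0,"gripper":1},
])

```text
clock: 33.12
tool_pos: [639.2, -105.6, 111.0]
tcp_rot: [-1.571, -0.002, -0.0]
force: [-4.9, 1.3, 10.6]
grip_width: 0.311
```

Seated. Releasing, then rising well clear.

Emit:
drive_tool([
  {"wx":0,"wy":0,"wz":0,"tx":0,"ty":-0.0005,"tz":0,"gripper":0.6},
  {"wx":0,"wy":0,"wz":0,"tx":0,"ty":-0.0005,"tz":0,"gripper":0.4},
  {"wx":0,"wy":0,"wz":0,"tx":0,"ty":-0.0005,"tz":0,"gripper":0.2},
  {"wx":0,"wy":0,"wz":0,"tx":0,"ty":-0.0005,"tz":0,"gripper":0},
  {"wx":0,"wy":0,"wz":0,"tx":0,"ty":-0.0005,"tz":0,"gripper":0},
  {"wx":0,"wy":0,"wz":0,"tx":0,"ty":-0.0005,"tz":0,"gripper":0},
  {"wx":0,"wy":0,"wz":0,"tx":0,"ty":-0.0005,"tz":0,"gripper":0},
  {"wx":0,"wy":0,"wz":0,"tx":0,"ty":-0.01,"tz":0,"gripper":0},
  {"wx":0,"wy":0,"wz":0,"tx":0,"ty":-0.03,"tz":0,"gripper":0},
  {"wx":0,"wy":0,"wz":0,"tx":0,"ty":-0.065,"tz":0,"gripper":0},
  {"wx":0,"wy":0,"wz":0,"tx":0,"ty":-0.1,"tz":0,"gripper":0},
  {"wx":0,"wy":0,"wz":0,"tx":0,"ty":-0.13,"tz":0,"gripper":0},
  {"wx":0,"wy":0,"wz":0,"tx":0,"ty":-0.13,"tz":0,"gripper":0},
  {"wx":0,"wy":0,"wz":0,"tx":0,"ty":-0.13,"tz":0,"gripper":0},
  {"wx":0,"wy":0,"wz":0,"tx":0,"ty":-0.13,"tz":0,"gripper":0},
])

```text
clock: 34.37
tool_pos: [638.9, -105.5, 239.2]
tcp_rot: [-1.571, -0.0, -0.0]
force: [-0.7, -0.1, -0.2]
grip_width: 1.002
```

Run:
```python
from h import *
s=get_state();print(s['clock'],s['tool_pos'],s['grip_width'],s['force'])
c=wrist();S=read_camera('scene');T=read_camera('top')
im=c['image'].copy()
for z,r in((120,51.5),(128,51.5),(158,14),(62,66)): cv2.polylines(im,[np.round(proj(c,circ(639,-105.4,z,r))).astype(np.int32)],True,(255,0,255),1)
cv2.imwrite('pics/w16.png',im[:,:,::-1])
cv2.imwrite('pics/st16.png',np.hstack([cv2.resize(S['image'],(400,300)),cv2.resize(T['image'],(400,300))])[:,:,::-1])
r=[]
for p in((639,-105.4),(447.5,95.4),(555,349)):
    q=proj(S,[[*p,110]])[0].astype(int);b=cv2.resize(S['image'][q[1]-32:q[1]+32,q[0]-32:q[0]+32],None,fx=4,fy=4,interpolation=cv2.INTER_CUBIC)
    for z,rr in((128,51.5),(158,14)):cv2.polylines(b,[np.round((proj(S,circ(*p,z,rr))-q+32.5)*4-.5).astype(np.int32)],True,(255,255,255),1)
    r.append(b)
cv2.imwrite('pics/sc16.png',np.hstack(r)[:,:,::-1])
```

```text
34.3667 [ 638.8885748  -105.49300446  239.16878539] 1.0023877524873925 [-0.72277071 -0.12652244 -0.21176259]
```

View pics/w16.png

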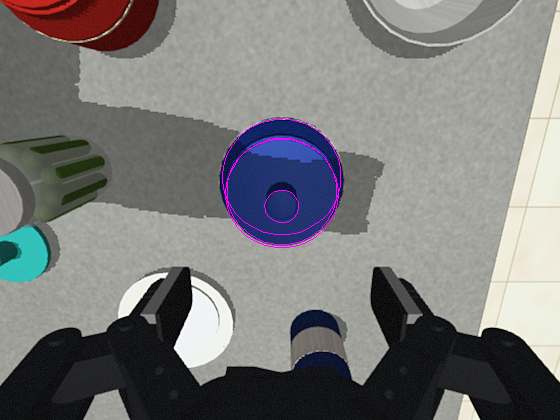

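View pics/st16.png

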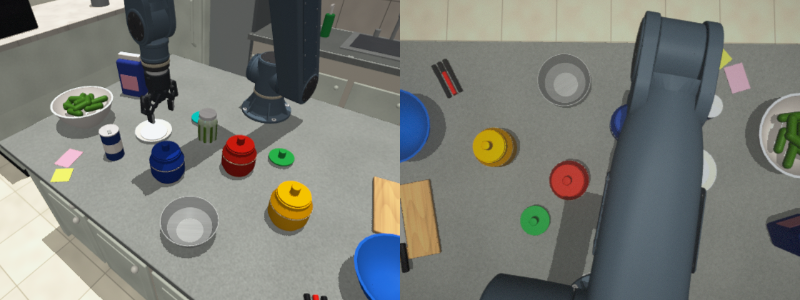

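View pics/sc16.png

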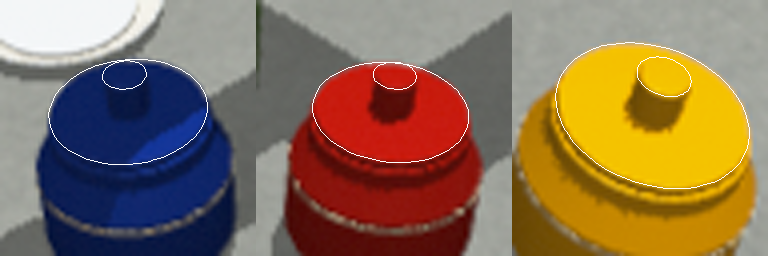

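All three lids match their seated outlines in the scene view, the plate is empty, and the gripper is open and clear. I'll hand the job in.

```bash
python3 -c "
from workcell import *
print(finish_job())"
```

```text
the job is handed in; nothing more can be done
None
```

All three lids are back on the crocks of their own colours, and the job was handed in at about 34 s of the 106 s allowed. I set the blue lid aside on the middle of the plate, put yellow on the yellow crock and red on the red crock, then moved blue from the plate to the blue crock.

**Last checks:** The wrist and scene views show each lid centred and level on its own crock, at the modelled seat height. Tool height at contact was 110.6 to 111.0 mm, the same as for the lids where they started. The plate is empty and the gripper is open and well clear. The bystanders looked unmoved in the pictures, but I did not measure them.

**Failed or disagreed:**
- **First grasp:** It missed because the real fingertips sit about 22 mm behind the reported TCP. The shut fingers pressed lightly (about 11 N) on top of the blue lid's knob. I saw no shift in the pictures, and I used a lower grip height from then on.
- **Cameras:** The top and scene cameras disagreed by about 5 mm. I used their average, and the wrist camera confirmed it to about 1 mm.
- **Final top view:** The arm hid most of the blue crock and plate, so there I relied on the wrist and scene views.

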